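Fill the tea canister and lock its ring

TASK

The tea tins left on the worktop belong in the big steel canister: turn its lock ring back to the open mark, lift the lid off and set it flat on the middle of the raised slatted stand, and put every tea tin in the canister. Then put the lid back fully home, the same way round as you found it, and turn the ring until its pointer is at the locked mark (not past it). Leave the other things where they are.

Things in the scene. Friction and masses are not known exactly. Their poses are not given: they have to be found in the camera images.
- drum: big open steel canister fixed to the worktop: 142 mm outside diameter, inside radius 66 mm, rim 105 mm high, inner floor 5 mm high. Origin on its axis at the worktop; its x axis points midway between the two marks. A fixed dark flange (radius 108 mm, top 94 mm high) carries the marks. The lid's ears lie at the drum's +y and -y sides.
- ring (a joint): aluminium lock ring, captive round the drum's mouth, rad: 0 = open mark (a stop), 1.3 = locked mark, stop at 1.55; grows clockwise seen from above, about the drum's axis; 2.5 N at a lug turns it. Outer radius 93 mm, inner 85, top 125 mm high. Two inward tabs (36 mm wide, in to radius 67.5 mm, underside 117 mm high) hold the ears down when locked; at 0 they lie at the drum's +x and -x.
- lug_a (a point): middle of the top of one of the two black upright grip lugs on the ring, facing each other across it, 100 mm from the axis. Each 14 mm thick around the ring, 28 mm along the radius, 125 to 160 mm above the worktop. With the ring at 0, lug_a is 2.2 rad counter-clockwise from the drum's x axis. Its axes turn with the ring.
- lug_b (a point): the same point of the other grip lug, half a turn from lug_a.
- pointer (a point): the black pointer on the ring's outer edge, 96 mm from the axis, 128 mm high.
- open_mark (a point): middle of the open mark on the flange: two short parallel white bars, 100 mm from the axis, 96 mm high; the pointer stands at the same angle between them when the ring is at 0.
- locked_mark (a point): middle of the locked mark on the flange: one longer white bar, 100 mm from the axis, 96 mm high; the pointer stands at the same angle when the ring is at 1.3.
- lid: steel lid with upright wooden bar handle, 0.28 kg. Origin: centre of its flat underside (radius 50 mm), z up. Tapered plug radius 50-60 mm hangs in the mouth, 6 mm play; top plate 12 to 18 mm above origin; two ears 46 mm wide reach 75 mm out along +y, -y and rest on the rim (origin then 93 mm up). Handle along x: 70 mm long, 14 mm thick (y), 18 to 50 mm above origin.
- stand: narrow raised ash stand, fixed to the worktop: two slats 20 mm wide and 190 mm long along its y, their middles 60 mm apart in x, tops 100 mm above the worktop. Origin at the worktop under its middle.
- stand_top (a point): the middle of the stand at the height of the slats' tops, where the lid's underside goes.
- tin1: a tea tin: rectangular steel tin 60 mm long (its x), 36 mm wide (its y), 32 mm tall, about 0.12 kg, dark top; origin at the centre of its underside. Two to four such tins are present; the others are absent.
- tin2: a tea tin: rectangular steel tin 60 mm long (its x), 36 mm wide (its y), 32 mm tall, about 0.12 kg, dark top; origin at the centre of its underside. Two to four such tins are present; the others are absent.
- tin3: a tea tin: rectangular steel tin 60 mm long (its x), 36 mm wide (its y), 32 mm tall, about 0.12 kg, dark top; origin at the centre of its underside. Two to four such tins are present; the others are absent.
- tin4: a tea tin: rectangular steel tin 60 mm long (its x), 36 mm wide (its y), 32 mm tall, about 0.12 kg, dark top; origin at the centre of its underside. Two to four such tins are present; the others are absent.
- ramekin: white ceramic cup 72 mm across and 45 mm tall, stands among the tins; leave alone. Origin at the centre of its underside.
- jar: small closed glass jar 56 mm across and 62 mm tall, stands among the tins; leave alone. Origin at the centre of its underside.
- timer: white plastic kitchen timer, conical, 66 mm across and 58 mm tall, stands among the tins; leave alone. Origin at the centre of its underside.

How it is judged:
By the outcome, as a careful person would: the job done as asked, in the order asked, and still so for the second after the job is handed in, with the robot touching nothing.
Of tin1, tin2, tin3, tin4 only 2 to 4 are there at a start; the rules pass over those that are not, and their reading is None.
At some moment in a run one of tin1, tin2, tin3, tin4 may be knocked a few centimetres aside while the robot is not near it.
It also fails if it takes over 210 s, if anything falls off the work surface, if the arm or the gripper's body presses on something with over 40 N, if the wrist force passes 120 N, or if a joint passes its speed limit or range.

ROBOT

A 6-joint arm with a two-finger parallel gripper is mounted at the origin on the work surface. World frame = base frame: x ahead of the robot, y to its left, z up, the work surface at z = 0. Lengths are in m, angles in rad, forces in N, time in s.
With the tool pointing down it reaches from about 0.35 to 0.975 m from the base axis. Payload 4.9 kg.
Tool frame: the origin (TCP) lies at the very end of the fingers, on their centre line; the grasp point (between the pads) lies 19 mm behind it; x points along the fingers, z is the direction in which the jaws open and shut, and the axes are right-handed (so a half turn about x gives the same grasp; the last joint's range is limited). The gripper opens to 85 mm and grips with 20 to 120 N. Pads are 22 mm wide; open, the fingers measure 114 mm over their backs; the gripper's body (76 mm by 85 mm) begins 54 mm behind the grasp point. The pads swing forward as they close: fully open they stand 13 mm farther back than shut.
Start: joints at [-1.461, 0.053, 1.613, -0, 1.476, -0.119], TCP at [0.142, -0.609, 0.231] pointing down, gripper open.
Joint ranges: [-3.01, 3.01], [-1.01, 2.22], [0.06, 2.58], [-1.02, 4.17], [0.09, 2.62], [-3.14, 3.14]. Speed limits (rad/s): [2.57, 2.57, 3.14, 3.14, 3.14, 3.14].

INTERFACE

Orientations are given as a unit quaternion [w, x, y, z].
In Python, from plant import manip, viewer gives the robot as it stands.
- The arm moves only by the shell command python3 -m inch 'ROWS'. ROWS is JSON, a list of rows, each an object with "fingers": the opening, from -1 (shut) to 1 (fully open), so that 0 is half open; "delta_pos": the shift along the tool's x, y, z in cm, a list of three; "twist": the turn, a rotation vector about the tool's x, y, z in degrees, a list of three. A call has 1 to 5 rows; each row shifts and turns the commanded pose from where the row before left it, along the tool's axes as they then stand; what a row does not reach is not made up. A row lasts 1/8 s, in which the tool goes at most 62.5 mm and 10.7 degrees, less where a joint would pass 70% of its speed; a pose out of reach is approached as far as the arm can. A call is refused whole if a number of a shift passes 6.25 or a number of a turn 10.7, either way. A call with a gripper value outside its range is refused whole. The fingers move at their own pace and stop on an object; the grip force is fixed at half the most. Time passes only in rows, so rows that do not move let the fingers close. It gives the time, the measured TCP pose, the force and the opening at its end, in the units of the state.
- manip.state(): the state, without advancing time (a new reading comes with each control period).
- viewer.grab_frame(name): name is "side" or "top"; returns a dict with "pixels" (480x640x3 uint8, blue, green, red), "range_z" (480x640 float32, m along the optical axis (not along the pixel's ray), 0 where there is no reading), "K" (3x3 intrinsics, pixels), "pose" (4x4, takes a point from camera to world coordinates). Camera axes: x right, y down, z forward; pixel columns grow to the right and rows downward; lengths in m; the calibration is good to about 2 mm. A picture is of the moment at which its call begins.
- manip.job_done(): hands the job in, once; it reports no verdict.
The state is a dict: "time": time; "joint_pos": joint angles; "joint_vel": joint speeds; "joint_efforts": joint torques, N m; "tool_pos": TCP position; "tool_rot": TCP orientation; "contact_force": force on the tool from outside, world axes, zero at the start; "ft_torque": the same for the moment, N m; "gripper_width": opening from 0.0 (shut) to 1.0 (fully open).
Only numpy, scipy, OpenCV 4.12 (cv2) and the standard library are available. Lean on these libraries where they do the work, as an engineer would, in place of code of your own. Each camera call takes 0.05 s, during which the arm holds its last target.

## Working session

There is one attempt and no reset: what is moved stays moved. The work goes in short steps, Python scripts to look and compute and a shell command to move; the robot and the scene stay as the last step left them, time stands still between calls to the robot, and variables do not carry over. Pictures are saved under pics/ and viewed, and the job is handed in when it is done.

```bash
ls; mkdir -p pics; cat > h.py <<'E'
import numpy as np, cv2, json
from plant import manip, viewer
def shot(cam,name):
    f=viewer.grab_frame(cam); cv2.imwrite(f'pics/{name}.png',f['pixels']); np.savez(f'pics/{name}.npz',z=f['range_z'],K=f['K'],T=f['pose'],p=f['pixels']); return f
def px(name,u,v,h=None):
    d=np.load(f'pics/{name}.npz'); K,T=d['K'],d['T']
    r=np.array([(u-K[0,2])/K[0,0],(v-K[1,2])/K[1,1],1.])
    if h is None:
        z=np.median(d['z'][int(v)-1:int(v)+2,int(u)-1:int(u)+2])
    else:
        R=T[:3,:3]@r; z=(h-T[2,3])/R[2]
    return T[:3,:3]@(r*z)+T[:3,3]
def crop(name,x0,y0,x1,y1,out,s=3):
    im=cv2.imread(f'pics/{name}.png')[y0:y1,x0:x1]; cv2.imwrite(f'pics/{out}.png',cv2.resize(im,None,fx=s,fy=s,interpolation=cv2.INTER_CUBIC))
E
python3 - <<'E'
from h import *
print(manip.state())
for c in('side','top'):
    f=shot(c,c+'0'); print(f['K'],f['pose'])
E
```

```text
pics
{'time': 0.0, 'joint_pos': array([-1.46097034e+00,  5.33355594e-02,  1.61428669e+00,  2.00223888e-05,
        1.47602833e+00, -1.19023705e-01]), 'joint_vel': array([-1.73453524e-03, -2.31309917e-03, -9.35827886e-05,  6.42974004e-04,
        1.12638660e-03, -1.00055579e-03]), 'joint_efforts': array([ 1.40619370e-03, -3.93679941e+01, -3.70179319e+01,  1.13592301e-05,
        7.10420820e-03,  1.25872552e-05]), 'tool_pos': array([ 0.14170808, -0.60807939,  0.23008061]), 'tool_rot': array([ 0.55331015,  0.44016475,  0.55432436, -0.43912115]), 'contact_force': array([ 0.12107012, -0.33295347, -0.87662016]), 'ft_torque': array([-0.03647852,  0.02677237, -0.03812592]), 'gripper_width': 0.9975235954193953}
[[563.5351793    0.         311.16438447]
 [  0.         563.5351793  241.03839158]
 [  0.           0.           1.        ]] [[-0.94648198 -0.16617305  0.27669186  0.13382453]
 [-0.32270191  0.47142726 -0.82074345  1.14586961]
 [ 0.00594536 -0.86610788 -0.49982177  0.80375536]
 [ 0.          0.          0.          1.        ]]
[[487.89297641   0.         328.76193326]
 [  0.         487.89297641 238.04726983]
 [  0.           0.           1.        ]] [[ 0.01710287 -0.98295645  0.1830413   0.35104016]
 [-0.99962005 -0.01285214  0.02438396 -0.00240588]
 [-0.02161589 -0.18338879 -0.98280278  1.1173865 ]
 [ 0.          0.          0.          1.        ]]
```

View pics/side0.png

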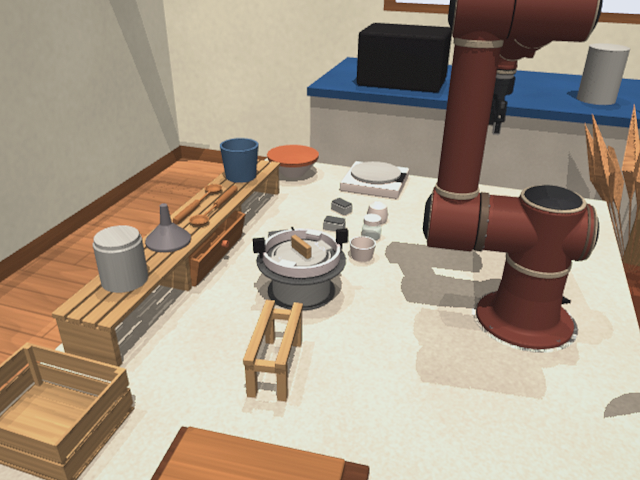

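View pics/top0.png

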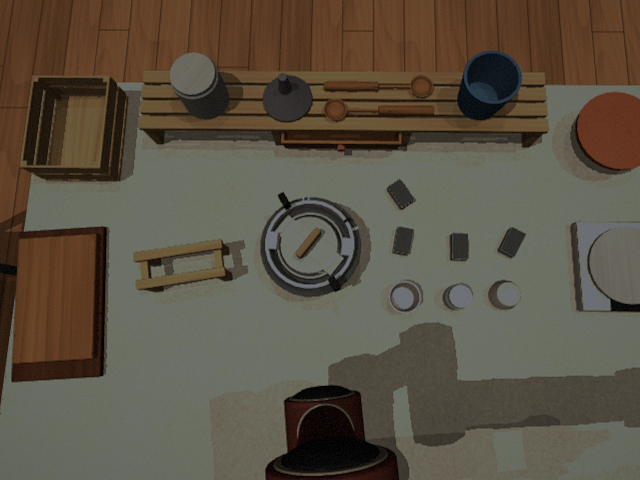

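The top view shows the canister at about (310,245), the stand at (182,265), and four tins at (400,194), (403,241), (459,246) and (512,242). The cup, jar and timer are near row 296. I'll enlarge it.

```bash
python3 - <<'E'
from h import *
im=cv2.convertScaleAbs(cv2.imread('pics/top0.png'),alpha=1.8); 
a=im[180:310,245:375]; cv2.imwrite('pics/c1.png',cv2.resize(a,None,fx=4.6,fy=4.6,interpolation=cv2.INTER_CUBIC))
a=im[170:320,375:535]; cv2.imwrite('pics/c2.png',cv2.resize(a,None,fx=4,fy=4,interpolation=cv2.INTER_CUBIC))
a=im[225:300,125:245]; cv2.imwrite('pics/c3.png',cv2.resize(a,None,fx=5,fy=5,interpolation=cv2.INTER_CUBIC))
E
```

```text
(no output)
```

View pics/c1.png

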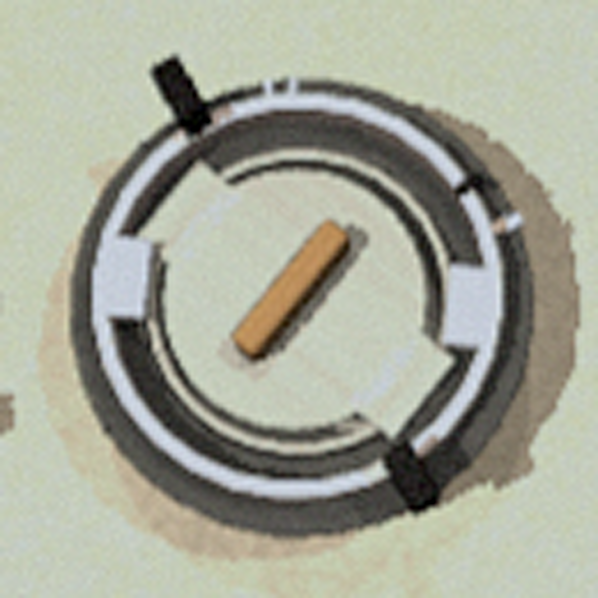

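View pics/c2.png

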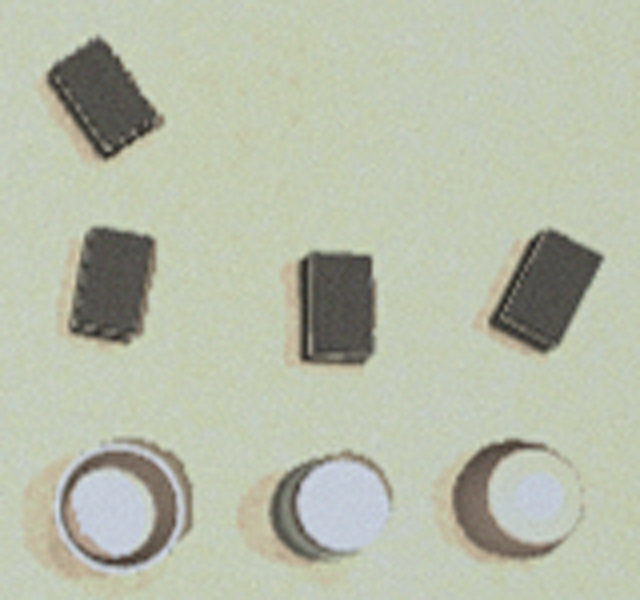

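View pics/c3.png

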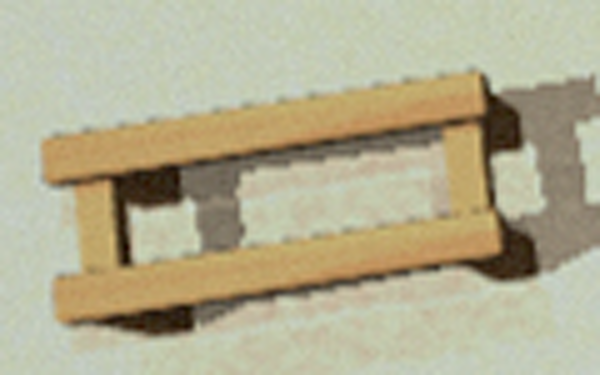

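```bash
cat >> h.py <<'E'
def cloud(name):
    d=np.load(f'pics/{name}.npz'); K,T,z=d['K'],d['T'],d['z']
    v,u=np.mgrid[:480,:640]
    P=np.stack([(u-K[0,2])/K[0,0]*z,(v-K[1,2])/K[1,1]*z,z],-1)@T[:3,:3].T+T[:3,3]
    P[z==0]=np.nan
    return P
from scipy.optimize import least_squares
def circ(p,r=None):
    c=p.mean(0)
    f=lambda q:np.hypot(p[:,0]-q[0],p[:,1]-q[1])-(q[2] if r is None else r)
    s=least_squares(f,[*c,.09] if r is None else c,loss='soft_l1',f_scale=.002); return s.x,np.abs(s.fun).mean()
E
python3 - <<'E'
from h import *
P=cloud('top0'); c=lambda u,v,s,x,y:(x+u/s,y+v/s)
sub=P[180:310,245:375].reshape(-1,3)
g=px('top0',310,244,.12); print('approx',g)
r=np.hypot(*(sub[:,:2]-g[:2]).T)
for lo,hi in((.09,.099),(.099,.11),(.110,.116),(.12,.129),(.135,.148),(.15,.165)):
    m=(sub[:,2]>lo)&(sub[:,2]<hi); print(lo,m.sum(), r[m].min() if m.any() else 0, r[m].max() if m.any() else 0)
m=(sub[:,2]>.12)&(sub[:,2]<.13)&(r>.08)&(r<.1); print('ring',circ(sub[m][:,:2]),np.median(sub[m][:,2]))
m=(sub[:,2]>.088)&(sub[:,2]<.1)&(r>.09); print('flange',circ(sub[m][:,:2]))
m=(sub[:,2]>.152)&(sub[:,2]<.17); q=sub[m]; 
print('lugs',[q[q[:,0]>g[0]].mean(0),q[q[:,0]<g[0]].mean(0)],m.sum())
m=(sub[:,2]>.136)&(sub[:,2]<.15)&(r<.05);q=sub[m]; 
w,V=np.linalg.eigh(np.cov(q[:,:2].T)); print('handle',q.mean(0),V[:,1],2*np.sqrt(3*w))
for n,u,v,h in(('open',282,85,.096),('lock',510,222,.096),('ptr',467,185,.128)):
    p=px('top0',*c(u,v,4.6,245,180),h); print(n,p)
# tins
import cv2
for n,b in(('A',(380,175,422,215)),('B',(385,220,425,262)),('C',(440,225,480,268)),('D',(492,220,535,265)),('ram',(380,275,430,318)),('jar',(436,275,483,318)),('tim',(485,275,530,318))):
    s=P[b[1]:b[3],b[0]:b[2]].reshape(-1,3); zz=s[:,2]; 
    if n in'ABCD':
        q=s[(zz>.022)&(zz<.042)]; rr=cv2.minAreaRect((q[:,:2]*1000).astype(np.float32)); print(n,len(q),np.median(q[:,2]),rr)
    else:
        q=s[zz>.02]; print(n,q.mean(0),zz.max(),q[:,:2].min(0),q[:,:2].max(0))
s=P[230:300,125:245].reshape(-1,3); q=s[(s[:,2]>.09)&(s[:,2]<.115)]
print('stand',cv2.minAreaRect((q[:,:2]*1000).astype(np.float32)),np.median(q[:,2]),len(q))
E
```

```text
approx [0.52371217 0.06110072 0.12      ]
0.09 2555 0.06396113037479283 0.10965688407647857
0.099 904 0.011216553946705845 0.10590976323383762
0.11 2251 0.004463500375291016 0.09895592896814613
0.12 1263 0.0038472573173524206 0.10107596209979178
0.135 268 0.000614252219163652 0.11277069093354826
0.15 200 0.08502783733216465 0.11481611906075347
ring (array([0.52326897, 0.0625137 , 0.08810571]), np.float64(0.0023776216621947855)) 0.1256856609406483
flange (array([0.52579154, 0.06367406, 0.1017301 ]), np.float64(0.003208541278080265))
lugs [array([0.60751068, 0.11513202, 0.16046124]), array([0.4387768 , 0.01013061, 0.16061685])] 198
handle [0.52277752 0.0646922  0.14339947] [-0.79745506  0.60337835] [0.01453893 0.07003839]
open [0.62776654 0.07305564 0.096     ]
lock [ 0.56328072 -0.03459779  0.096     ]
ptr [ 0.57343531 -0.01408701  0.128     ]
A 402 0.032740694341570786 ((660.7335205078125, -137.75596618652344), (60.01699447631836, 35.78685760498047), 34.35274887084961)
B 416 0.03246859270528624 ((550.4675903320312, -142.26589965820312), (35.99274826049805, 58.97209930419922), 80.08335876464844)
C 426 0.03259042033257531 ((538.1396484375, -269.39239501953125), (35.53301239013672, 57.40538024902344), 89.62452697753906)
D 429 0.032824682679890804 ((550.052978515625, -387.4134216308594), (34.7767219543457, 59.912872314453125), 63.18996810913086)
ram [ 0.42476814 -0.1472064   0.03924714] nan [ 0.3875481  -0.17716846] [ 0.45719129 -0.1070192 ]
jar [ 0.42285595 -0.25470125  0.05620764] nan [ 0.39676327 -0.28282237] [ 0.45151932 -0.23095488]
tim [ 0.42985449 -0.35825086  0.04819616] nan [ 0.40056699 -0.39182777] [ 0.46243539 -0.33307806]
stand ((480.395263671875, 339.6978759765625), (81.36410522460938, 190.91465759277344), 9.829133033752441) 0.10078795054727119 1800
```

```bash
python3 - <<'E'
from h import *
from scipy.spatial.transform import Rotation as R
s=manip.state(); q=s['tool_rot']; M=R.from_quat([*q[1:],q[0]]).as_matrix(); print(M.round(3)); print(np.degrees(np.arctan2(M[1,2],M[0,2])),np.degrees(s['joint_pos'][[0,5]]))
E
```

```text
[[-0.     0.974  0.227]
 [ 0.002  0.227 -0.974]
 [-1.     0.    -0.002]]
-76.89248496932134 [-83.70983085  -6.81723245]
```

```bash
cat > to.py <<'E'
import sys
from h import *
from scipy.spatial.transform import Rotation as R
def tool():
    s=manip.state(); q=s['tool_rot']; M=R.from_quat([*q[1:],q[0]]).as_matrix(); return s,M
def to(x,y,z,yaw=None):
    s,M=tool(); p=s['tool_pos']; psi=np.degrees(np.arctan2(M[1,2],M[0,2]))
    print('pos',p.round(4),'yaw',psi.round(1),'j',s['joint_pos'].round(2),'w',round(s['gripper_width'],3),'t',round(s['time'],2),'tilt',np.degrees(M[:2,0]).round(1))
    d=M.T@(np.array([x,y,z])-p)*100
    print('shift now cm',d.round(2),'norm',np.linalg.norm(d).round(1))
    if yaw is not None:
        t=-(yaw-psi); t=(t+180)%360-180
        a=np.radians(yaw); N=np.array([[0,-np.sin(a),np.cos(a)],[0,np.cos(a),np.sin(a)],[-1,0,0]])
        print('twist x',round(t,1),' shift if after twist',(N.T@(np.array([x,y,z])-p)*100).round(2))
if __name__=='__main__': to(*map(float,sys.argv[1:]))
E
python3 to.py .6075 .115 .235 -58
```

```text
pos [ 0.1417 -0.6081  0.2302] yaw -76.9 j [-1.46  0.05  1.61 -0.    1.48 -0.12] w 1.0 t 0.1 tilt [-0.   0.1]
shift now cm [ -0.36  61.77 -59.87] norm 86.0
twist x -18.9  shift if after twist [ -0.48  77.82 -36.64]
```

```bash
python3 -m inch '[{"fingers":0,"delta_pos":[0,4.1,-4],"twist":[0,0,0]},{"fingers":0,"delta_pos":[0,4.1,-4],"twist":[0,0,0]},{"fingers":0,"delta_pos":[0,4.1,-4],"twist":[0,0,0]},{"fingers":0,"delta_pos":[0,4.1,-4],"twist":[0,0,0]},{"fingers":0,"delta_pos":[0,4.1,-4],"twist":[0,0,0]}]'; python3 to.py .6075 .115 .235 -58
```

```text
time: 0.72
tool_pos: [0.2966, -0.3656, 0.2308]
tool_rot: [0.554, 0.44, 0.554, -0.44]
contact_force: [0.5, -0.1, -0.1]
gripper_width: 0.5
pos [ 0.2966 -0.3656  0.2308] yaw -76.9 j [-1.05 -0.33  1.96  0.    1.51  0.29] w 0.5 t 0.72 tilt [-0.  0.]
shift now cm [ -0.4   41.16 -39.77] norm 57.2
twist x -18.9  shift if after twist [ -0.42  51.83 -24.28]
```

```bash
python3 -m inch '[{"fingers":0,"delta_pos":[0,4.1,-4],"twist":[0,0,0]},{"fingers":0,"delta_pos":[0,4.1,-4],"twist":[0,0,0]},{"fingers":0,"delta_pos":[0,4.1,-4],"twist":[0,0,0]},{"fingers":0,"delta_pos":[0,4.1,-4],"twist":[0,0,0]},{"fingers":0,"delta_pos":[0,4.1,-4],"twist":[0,0,0]}]'; python3 to.py .6075 .115 .235 -58
```

```text
time: 1.35
tool_pos: [0.4509, -0.1243, 0.231]
tool_rot: [0.554, 0.44, 0.554, -0.44]
contact_force: [0.5, -0.0, 0.8]
gripper_width: 0.501
pos [ 0.4509 -0.1243  0.231 ] yaw -76.9 j [-0.43 -0.34  1.97 -0.    1.51  0.91] w 0.501 t 1.35 tilt [ 0. -0.]
shift now cm [ -0.4   20.68 -19.75] norm 28.6
twist x -18.9  shift if after twist [ -0.4   25.96 -11.99]
```

```bash
python3 -m inch '[{"fingers":0,"delta_pos":[0,4.1,-4],"twist":[0,0,0]},{"fingers":0,"delta_pos":[0,4.1,-4],"twist":[0,0,0]},{"fingers":0,"delta_pos":[0,4.1,-3.9],"twist":[0,0,0]},{"fingers":0,"delta_pos":[0,4.1,-3.9],"twist":[0,0,0]},{"fingers":0,"delta_pos":[0,4.1,-3.9],"twist":[-9.5,0,0]}]'; python3 -m inch '[{"fingers":0,"delta_pos":[0,0,0],"twist":[-9.5,0,0]},{"fingers":0,"delta_pos":[0,0,0],"twist":[0,0,0]}]';python3 to.py .6075 .115 .235 -58
python3 -c "
from h import *
shot('top','top1');shot('side','side1')
im=cv2.imread('pics/side1.png')[170:330,210:390];cv2.imwrite('pics/c4.png',cv2.resize(im,None,fx=3.6,fy=3.6,interpolation=2))"
```

```text
time: 1.98
tool_pos: [0.6059, 0.114, 0.2307]
tool_rot: [0.589, 0.391, 0.589, -0.391]
contact_force: [0.4, 0.2, 0.6]
gripper_width: 0.5
time: 2.22
tool_pos: [0.6051, 0.1128, 0.2304]
tool_rot: [0.618, 0.342, 0.619, -0.343]
contact_force: [0.4, -0.2, -0.2]
gripper_width: 0.498
pos [0.6051 0.1128 0.2304] yaw -57.9 j [ 0.06  0.03  1.64 -0.    1.48  1.07] w 0.498 t 2.23 tilt [-0.1 -0. ]
shift now cm [-0.47  0.32 -0.06] norm 0.6
twist x 0.1  shift if after twist [-0.46  0.32 -0.06]
```

View pics/c4.png

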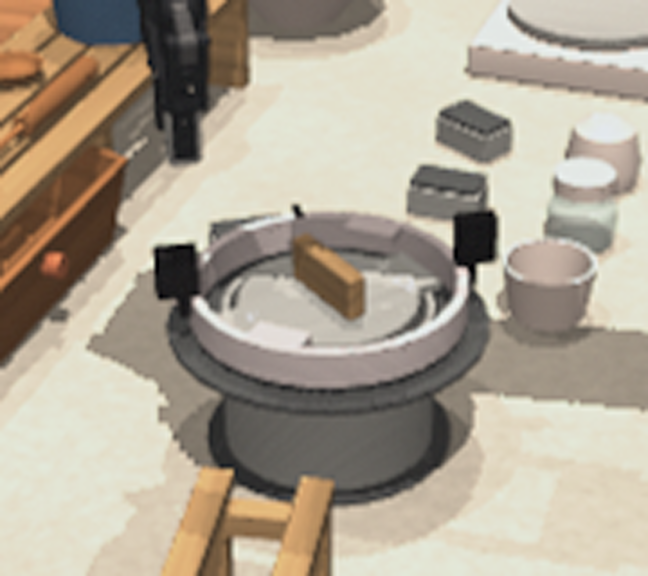

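```bash
python3 -m inch '[{"fingers":0,"delta_pos":[4,0.3,0],"twist":[0,0,0]},{"fingers":0,"delta_pos":[4,0,0],"twist":[0,0,0]},{"fingers":0,"delta_pos":[1.9,0,0],"twist":[0,0,0]},{"fingers":0,"delta_pos":[0,0,0],"twist":[0,0,0]}]'
python3 -m inch '[{"fingers":-1,"delta_pos":[0,0,0],"twist":[0,0,0]},{"fingers":-1,"delta_pos":[0,0,0],"twist":[0,0,0]},{"fingers":-1,"delta_pos":[0,0,0],"twist":[0,0,0]},{"fingers":-1,"delta_pos":[0,0,0],"twist":[0,0,0]},{"fingers":-1,"delta_pos":[0,0,0],"twist":[0,0,0]}]';python3 to.py .6075 .115 .131 -58
```

```text
time: 2.82
tool_pos: [0.6068, 0.1133, 0.1309]
tool_rot: [0.618, 0.342, 0.619, -0.343]
contact_force: [-0.2, 0.4, 0.6]
gripper_width: 0.493
time: 3.45
tool_pos: [0.6092, 0.1142, 0.135]
tool_rot: [0.62, 0.343, 0.618, -0.342]
contact_force: [-1.3, 0.7, 6.1]
gripper_width: 0.15
pos [0.6092 0.1142 0.135 ] yaw -57.9 j [0.06 0.11 1.71 0.   1.31 1.08] w 0.15 t 3.45 tilt [0.2 0. ]
shift now cm [ 0.4  -0.1  -0.16] norm 0.4
twist x 0.1  shift if after twist [ 0.4  -0.1  -0.16]
```

```bash
python3 -m inch '[{"fingers":-1,"delta_pos":[-0.4,0,0],"twist":[0,0,0]},{"fingers":-1,"delta_pos":[0,-0.05,-1.04],"twist":[-6,0,0]},{"fingers":-1,"delta_pos":[0,-0.05,-1.04],"twist":[-6,0,0]},{"fingers":-1,"delta_pos":[0,-0.05,-1.04],"twist":[-6,0,0]},{"fingers":-1,"delta_pos":[0,-0.05,-1.04],"twist":[-6,0,0]}]'; python3 to.py .6075 .115 .131 -58
```

```text
time: 4.08
tool_pos: [0.5797, 0.1448, 0.1351]
tool_rot: [0.677, 0.206, 0.676, -0.204]
contact_force: [7.0, 3.3, -7.7]
gripper_width: 0.15
pos [0.5797 0.1448 0.1351] yaw -33.7 j [0.12 0.06 1.77 0.   1.31 0.71] w 0.15 t 4.08 tilt [0.1 0.1]
shift now cm [ 0.41 -0.94  3.97] norm 4.1
twist x 24.3  shift if after twist [0.41 0.78 4.  ]
```

```bash
python3 -m inch '[{"fingers":-1,"delta_pos":[0.2,-0.05,-1.04],"twist":[-6,0,0]},{"fingers":-1,"delta_pos":[0,-0.05,-1.04],"twist":[-6,0,0]},{"fingers":-1,"delta_pos":[0,-0.05,-1.04],"twist":[-6,0,0]},{"fingers":-1,"delta_pos":[0,-0.05,-1.04],"twist":[-6,0,0]},{"fingers":-1,"delta_pos":[0,-0.05,-1.04],"twist":[-6,0,0]}]'; python3 -m inch '[{"fingers":-1,"delta_pos":[0,-0.05,-1.04],"twist":[-6,0,0]},{"fingers":-1,"delta_pos":[0,0,0],"twist":[0,0,0]}]'; python3 to.py .6075 .115 .131 -58
python3 -c "
from h import *
shot('top','top2')
im=cv2.imread('pics/top2.png')[170:320,235:385];cv2.imwrite('pics/c5.png',cv2.convertScaleAbs(cv2.resize(im,None,fx=4,fy=4,interpolation=2),alpha=1.8))"
```

```text
time: 4.7
tool_pos: [0.5311, 0.1615, 0.135]
tool_rot: [0.708, 0.023, 0.706, -0.022]
contact_force: [1.1, 2.3, -0.4]
gripper_width: 0.156
time: 4.95
tool_pos: [0.5203, 0.1616, 0.135]
tool_rot: [0.708, -0.013, 0.706, 0.014]
contact_force: [0.9, 3.2, 0.2]
gripper_width: 0.148
pos [0.5203 0.1616 0.135 ] yaw 2.1 j [ 0.16 -0.06  1.89  0.    1.31  0.13] w 0.148 t 4.95 tilt [0.1 0.1]
shift now cm [ 0.41 -4.98  8.54] norm 9.9
twist x 60.1  shift if after twist [0.4  4.93 8.57]
```

View pics/c5.png

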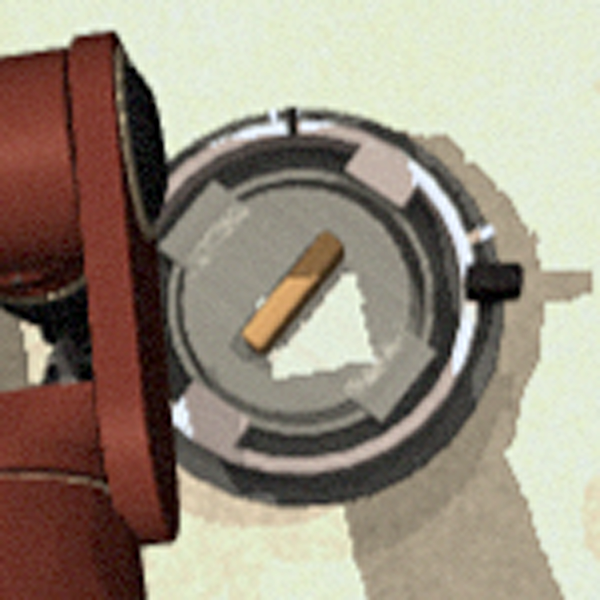

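```bash
python3 -m inch '[{"fingers":-1,"delta_pos":[0,-0.02,-0.4],"twist":[-2.3,0,0]},{"fingers":-1,"delta_pos":[0,-0.01,-0.2],"twist":[-1.2,0,0]},{"fingers":-1,"delta_pos":[0,0,0],"twist":[0,0,0]}]'; python3 to.py .6075 .115 .131 -58
```

```text
time: 5.38
tool_pos: [0.5148, 0.1612, 0.135]
tool_rot: [0.707, -0.033, 0.706, 0.035]
contact_force: [1.0, 5.6, 0.2]
gripper_width: 0.149
pos [0.5148 0.1612 0.135 ] yaw 5.5 j [ 0.16 -0.07  1.9   0.    1.31  0.07] w 0.149 t 5.38 tilt [0.1 0.2]
shift now cm [ 0.4  -5.5   8.78] norm 10.4
twist x 63.5  shift if after twist [0.4  5.41 8.83]
```

```bash
python3 -m inch '[{"fingers":-1,"delta_pos":[0,0.05,-0.2],"twist":[-1.2,0,0]},{"fingers":-1,"delta_pos":[0,0.0,-0.2],"twist":[-1.2,0,0]},{"fingers":-1,"delta_pos":[0,0,0],"twist":[0,0,0]}]'; python3 to.py .6075 .115 .131 -58
python3 -c "
from h import *
shot('top','top3')
im=cv2.imread('pics/top3.png')[190:250,280:340];cv2.imwrite('pics/c6.png',cv2.convertScaleAbs(cv2.resize(im,None,fx=8,fy=8,interpolation=2),alpha=1.8))"
```

```text
time: 5.75
tool_pos: [0.5146, 0.1612, 0.1351]
tool_rot: [0.71, -0.046, 0.701, 0.048]
contact_force: [15.9, 6.9, -8.7]
gripper_width: 0.152
pos [0.5146 0.1612 0.1351] yaw 7.6 j [ 0.16 -0.08  1.91  0.    1.3   0.03] w 0.152 t 5.75 tilt [0.7 0.2]
shift now cm [ 0.49 -5.82  8.59] norm 10.4
twist x 65.6  shift if after twist [0.41 5.43 8.84]
```

View pics/c6.png

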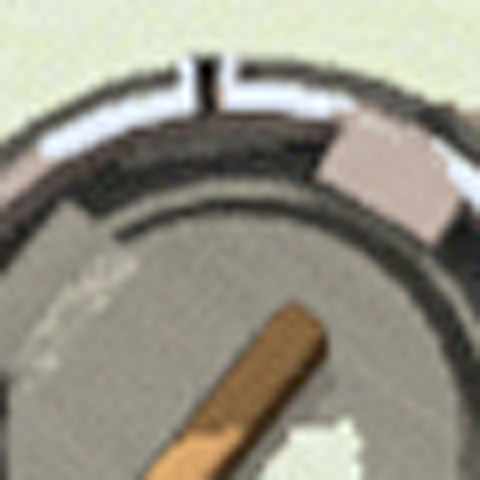

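```bash
python3 -m inch '[{"fingers":-1,"delta_pos":[0,0,0.3],"twist":[1.5,0,0]},{"fingers":-0.3,"delta_pos":[0,0,0],"twist":[0,0,0]},{"fingers":-0.3,"delta_pos":[0,0,0],"twist":[0,0,0]},{"fingers":-0.3,"delta_pos":[-5,0,0],"twist":[0,0,0]},{"fingers":-0.3,"delta_pos":[-5,0,0],"twist":[0,0,0]}]'; python3 -m inch '[{"fingers":-0.3,"delta_pos":[-2,0,-5],"twist":[0,0,0]},{"fingers":-0.3,"delta_pos":[0,5,-3],"twist":[0,0,0]},{"fingers":0,"delta_pos":[0,5,0],"twist":[-10,0,0]},{"fingers":0,"delta_pos":[0,0,0],"twist":[-10,0,0]},{"fingers":0,"delta_pos":[0,0,0],"twist":[-10,0,0]}]'
python3 - <<'E'
from h import *
shot('top','top4'); shot('side','side4')
im=cv2.imread('pics/top4.png')[170:320,235:385];cv2.imwrite('pics/c7.png',cv2.convertScaleAbs(cv2.resize(im,None,fx=4,fy=4,interpolation=2),alpha=1.8))
for n in('top4','side4'):
    P=cloud(n).reshape(-1,3); g=np.array([.5232,.0625]); r=np.hypot(*(P[:,:2]-g).T)
    q=P[(r<.05)&(P[:,2]>.137)&(P[:,2]<.15)]
    print(len(q),n,cv2.minAreaRect((q[:,:2]*1000).astype(np.float32)),q.mean(0))
    w,V=np.linalg.eigh(np.cov(q[:,:2].T)); print(np.degrees(np.arctan2(V[1,1],V[0,1])))
E
```

```text
time: 6.42
tool_pos: [0.5123, 0.1601, 0.2345]
tool_rot: [0.705, -0.04, 0.707, 0.04]
contact_force: [0.3, 0.8, -0.0]
gripper_width: 0.35
time: 7.05
tool_pos: [0.4218, 0.2512, 0.2542]
tool_rot: [0.671, -0.224, 0.671, 0.224]
contact_force: [-1.0, 0.3, 0.1]
gripper_width: 0.5
243 top4 ((523.2892456054688, 64.84001159667969), (14.681549072265625, 69.82354736328125), 53.162132263183594) [0.52288357 0.06462031 0.14355867]
143.0556780870462
64 side4 ((521.7153930664062, 69.72900390625), (13.837197303771973, 66.71504974365234), 54.794898986816406) [0.52773067 0.06654595 0.14062529]
144.74071879713122
```

View pics/c7.png

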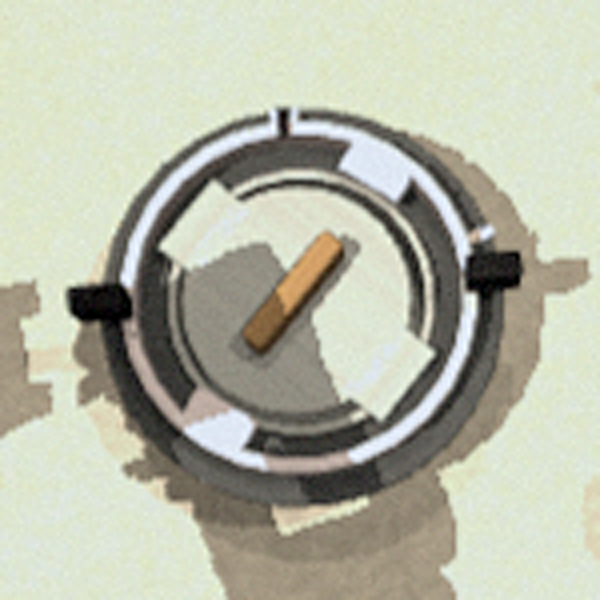

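```bash
python3 to.py .5231 .0648 .2 53
```

```text
pos [0.422  0.2508 0.2542] yaw 36.5 j [ 0.38 -0.29  1.89 -0.    1.54 -0.25] w 0.502 t 7.15 tilt [-0. -0.]
shift now cm [  5.43 -20.96  -2.94] norm 21.9
twist x -16.5  shift if after twist [  5.42 -19.27  -8.77]
```

```bash
python3 -m inch '[{"fingers":0,"delta_pos":[0,0,0],"twist":[-8.25,0,0]},{"fingers":0,"delta_pos":[0,0,0],"twist":[-8.25,0,0]},{"fingers":0,"delta_pos":[0.4,-4.8,-2.2],"twist":[0,0,0]},{"fingers":0,"delta_pos":[1,-4.8,-2.2],"twist":[0,0,0]},{"fingers":0,"delta_pos":[2,-4.8,-2.2],"twist":[0,0,0]}]'; python3 -m inch '[{"fingers":0,"delta_pos":[2,-4.8,-2.2],"twist":[0,0,0]},{"fingers":0,"delta_pos":[0,0,0],"twist":[0,0,0]}]';python3 to.py .5231 .0648 .119 53
```

```text
time: 7.78
tool_pos: [0.4988, 0.1099, 0.2212]
tool_rot: [0.634, -0.315, 0.632, 0.314]
contact_force: [0.4, 1.1, -0.1]
gripper_width: 0.502
time: 8.02
tool_pos: [0.5224, 0.0619, 0.198]
tool_rot: [0.633, -0.313, 0.636, 0.313]
contact_force: [0.7, 0.6, 0.5]
gripper_width: 0.502
pos [0.5224 0.0619 0.198 ] yaw 52.5 j [-0.02 -0.16  1.87 -0.    1.43 -0.94] w 0.502 t 8.03 tilt [-0.2 -0. ]
shift now cm [7.9 0.1 0.3] norm 7.9
twist x -0.5  shift if after twist [7.9  0.12 0.27]
```

```bash
python3 -m inch '[{"fingers":0,"delta_pos":[3,0.1,0.2],"twist":[0,0,0]},{"fingers":0,"delta_pos":[3,0,0],"twist":[0,0,0]},{"fingers":0,"delta_pos":[1.8,0,0],"twist":[0,0,0]},{"fingers":0,"delta_pos":[0,0,0],"twist":[0,0,0]}]'; python3 -m inch '[{"fingers":-1,"delta_pos":[0,0,0],"twist":[0,0,0]},{"fingers":-1,"delta_pos":[0,0,0],"twist":[0,0,0]},{"fingers":-1,"delta_pos":[0,0,0],"twist":[0,0,0]},{"fingers":-1,"delta_pos":[0,0,0],"twist":[0,0,0]},{"fingers":-1,"delta_pos":[0,0,0],"twist":[0,0,0]}]';python3 to.py .5231 .0648 .119 53
```

```text
time: 8.52
tool_pos: [0.522, 0.0677, 0.1211]
tool_rot: [0.632, -0.315, 0.634, 0.316]
contact_force: [-0.1, 0.7, -0.1]
gripper_width: 0.502
time: 9.15
tool_pos: [0.5243, 0.0673, 0.1243]
tool_rot: [0.634, -0.316, 0.632, 0.315]
contact_force: [-1.1, 1.1, 6.6]
gripper_width: 0.151
pos [0.5243 0.0673 0.1243] yaw 53.0 j [-0.01 -0.09  1.94  0.    1.29 -0.94] w 0.151 t 9.15 tilt [0.2 0. ]
shift now cm [ 0.53 -0.05 -0.28] norm 0.6
twist x 0.0  shift if after twist [ 0.53 -0.05 -0.27]
```

```bash
python3 -m inch '[{"fingers":-1,"delta_pos":[-0.5,0,0],"twist":[0,0,0]},{"fingers":-1,"delta_pos":[-1,0,0],"twist":[0,0,0]},{"fingers":-1,"delta_pos":[-1,0,0],"twist":[0,0,0]},{"fingers":-1,"delta_pos":[-1,0,0],"twist":[0,0,0]},{"fingers":-1,"delta_pos":[-2,0,0],"twist":[0,0,0]}]'; python3 -m inch '[{"fingers":-1,"delta_pos":[-3,0,0],"twist":[0,0,0]},{"fingers":-1,"delta_pos":[-4,0,0],"twist":[0,0,0]},{"fingers":-1,"delta_pos":[0,0,0],"twist":[0,0,0]}]'
python3 - <<'E'
from h import *
import cv2
P=cloud('top0')
s=P[228:300,125:245].reshape(-1,3); q=s[(s[:,2]>.092)&(s[:,2]<.108)]
c=np.array([.4804,.3397])
print(np.median(q[:,2]),q[:,:2].mean(0))
# slat clusters along short axis
for a in (7,8,9,9.83,10.5,11.5):
    e=np.array([np.cos(np.radians(a)),np.sin(np.radians(a))]); t=(q[:,:2]-c)@e; o=(q[:,:2]-c)@[-e[1],e[0]]
    A=t>0; print(a, np.percentile(t[A],[2,50,98]).round(4),np.percentile(t[~A],[2,50,98]).round(4), np.polyfit(o[A],t[A],1)[0].round(4),np.polyfit(o[~A],t[~A],1)[0].round(4), np.percentile(o,[.5,99.5]).round(4))
shot('side','side5'); shot('top','top5')
E
```

```text
time: 9.78
tool_pos: [0.5225, 0.0673, 0.1775]
tool_rot: [0.632, -0.315, 0.633, 0.316]
contact_force: [-0.2, 0.1, -3.4]
gripper_width: 0.148
time: 10.15
tool_pos: [0.5256, 0.0673, 0.2531]
tool_rot: [0.636, -0.317, 0.63, 0.314]
contact_force: [0.5, 0.6, -2.8]
gripper_width: 0.148
0.10081709424456764 [0.47944199 0.33861493]
7 [0.017  0.0287 0.0416] [-0.0427 -0.0307 -0.0185] -0.0481 -0.0485 [-0.0949  0.0941]
8 [0.0181 0.0289 0.0404] [-0.0416 -0.0308 -0.0195] -0.0309 -0.0313 [-0.0945  0.0939]
9 [0.0192 0.0288 0.0395] [-0.0406 -0.0307 -0.0204] -0.0136 -0.014 [-0.0945  0.0936]
9.83 [0.0198 0.0288 0.0393] [-0.0401 -0.0308 -0.0206] 0.0007 0.0003 [-0.0943  0.0936]
10.5 [0.0193 0.0286 0.0394] [-0.0406 -0.0308 -0.0205] 0.0123 0.0119 [-0.0944  0.0938]
11.5 [0.0182 0.0286 0.0401] [-0.0416 -0.0308 -0.0196] 0.0295 0.0291 [-0.0948  0.094 ]
```

View pics/side5.png

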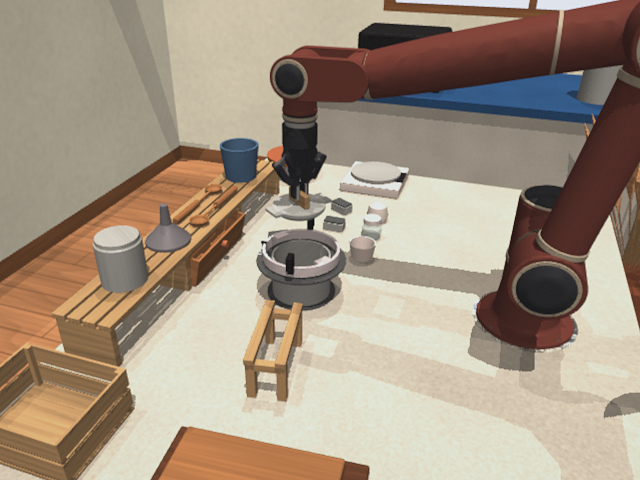

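```bash
python3 to.py .480 .3396 .253
```

```text
pos [0.5231 0.0673 0.2478] yaw 53.0 j [-0.01 -0.19  1.82 -0.    1.51 -0.94] w 0.15 t 10.25 tilt [ 0. -0.]
shift now cm [-0.53 19.83 19.15] norm 27.6
```

```bash
python3 -m inch '[{"fingers":-1,"delta_pos":[0,2,1.9],"twist":[0,0,0]},{"fingers":-1,"delta_pos":[0,3,2.9],"twist":[0,0,0]},{"fingers":-1,"delta_pos":[0,4,3.9],"twist":[0,0,0]},{"fingers":-1,"delta_pos":[0,4,3.9],"twist":[0,0,0]},{"fingers":-1,"delta_pos":[0,3,2.9],"twist":[0,0,0]}]'; python3 -m inch '[{"fingers":-1,"delta_pos":[0,2.5,2.4],"twist":[0,0,0]},{"fingers":-1,"delta_pos":[3,1.3,1.2],"twist":[0,0,0]},{"fingers":-1,"delta_pos":[3,0,0],"twist":[0,0,0]},{"fingers":-1,"delta_pos":[0,0,0],"twist":[0,0,0]},{"fingers":-1,"delta_pos":[0,0,0],"twist":[0,0,0]}]';python3 to.py .480 .3396 .1315
python3 - <<'E'
from h import *
shot('side','side6'); shot('top','top6')
crop('side6',200,230,380,400,'c8',3)
crop('top6',110,200,290,340,'c9',4)
E
```

```text
time: 10.88
tool_pos: [0.4868, 0.289, 0.2448]
tool_rot: [0.631, -0.316, 0.634, 0.316]
contact_force: [0.1, -0.6, -2.7]
gripper_width: 0.15
time: 11.5
tool_pos: [0.4799, 0.3388, 0.1873]
tool_rot: [0.633, -0.315, 0.633, 0.315]
contact_force: [0.2, 0.4, -1.7]
gripper_width: 0.145
pos [0.4799 0.3388 0.1873] yaw 53.0 j [ 0.49 -0.    1.75 -0.    1.4  -0.44] w 0.145 t 11.5 tilt [-0. -0.]
shift now cm [5.58 0.04 0.08] norm 5.6
```

View pics/c8.png

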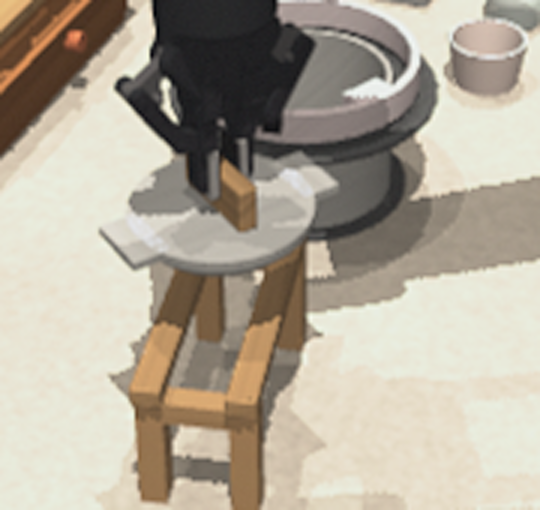

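View pics/c9.png

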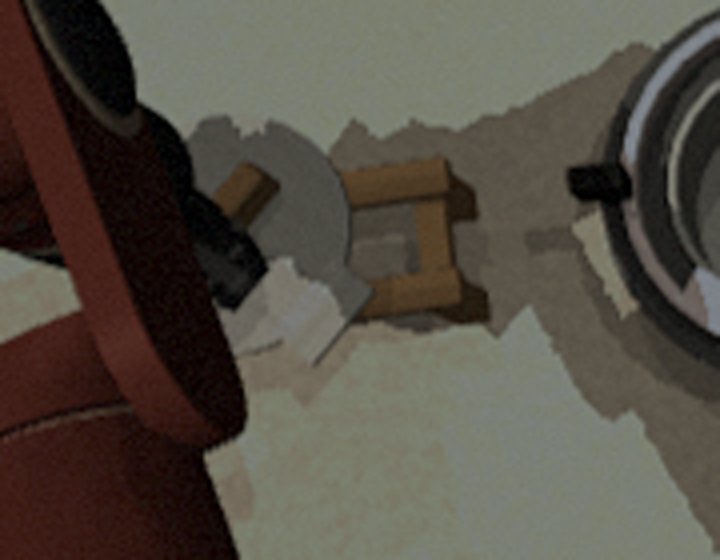

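```bash
python3 -m inch '[{"fingers":-1,"delta_pos":[2.5,0,0.1],"twist":[0,0,0]},{"fingers":-1,"delta_pos":[2,0,0],"twist":[0,0,0]},{"fingers":-1,"delta_pos":[0.7,0,0],"twist":[0,0,0]},{"fingers":-1,"delta_pos":[0,0,0],"twist":[0,0,0]},{"fingers":-1,"delta_pos":[0,0,0],"twist":[0,0,0]}]'; python3 to.py .480 .3396 .1315
```

```text
time: 12.22
tool_pos: [0.4811, 0.3401, 0.1364]
tool_rot: [0.633, -0.316, 0.632, 0.316]
contact_force: [0.4, -0.1, -2.2]
gripper_width: 0.147
pos [0.4811 0.3401 0.1364] yaw 53.0 j [ 0.49  0.04  1.78 -0.    1.31 -0.44] w 0.147 t 12.22 tilt [0.1 0. ]
shift now cm [ 0.49  0.06 -0.11] norm 0.5
```

```bash
python3 -m inch '[{"fingers":-1,"delta_pos":[0.2,0,0],"twist":[0,0,0]},{"fingers":-1,"delta_pos":[0.2,0,0],"twist":[0,0,0]},{"fingers":-1,"delta_pos":[0,0,0],"twist":[0,0,0]},{"fingers":-1,"delta_pos":[0,0,0],"twist":[0,0,0]}]'; python3 to.py .480 .3396 .1315
```

```text
time: 12.72
tool_pos: [0.4805, 0.3398, 0.1314]
tool_rot: [0.633, -0.316, 0.633, 0.316]
contact_force: [-0.5, 0.4, -2.0]
gripper_width: 0.146
pos [0.4805 0.3398 0.1314] yaw 53.0 j [ 0.49  0.05  1.79 -0.    1.3  -0.44] w 0.146 t 12.72 tilt [0. 0.]
shift now cm [-0.01  0.03 -0.05] norm 0.1
```

```bash
python3 -m inch '[{"fingers":-1,"delta_pos":[0.15,0,0],"twist":[0,0,0]},{"fingers":-1,"delta_pos":[0.1,0,0],"twist":[0,0,0]},{"fingers":-1,"delta_pos":[0,0,0],"twist":[0,0,0]}]'; python3 to.py .480 .3396 .1315
```

```text
time: 13.1
tool_pos: [0.4809, 0.34, 0.1313]
tool_rot: [0.633, -0.316, 0.632, 0.316]
contact_force: [-4.3, -2.4, 7.7]
gripper_width: 0.148
pos [0.4809 0.34   0.1313] yaw 53.0 j [ 0.49  0.05  1.79 -0.    1.3  -0.44] w 0.148 t 13.1 tilt [0. 0.]
shift now cm [-0.02  0.04 -0.09] norm 0.1
```

```bash
python3 -m inch '[{"fingers":-1,"delta_pos":[-0.15,0,0],"twist":[0,0,0]},{"fingers":-0.4,"delta_pos":[0,0,0],"twist":[0,0,0]},{"fingers":-0.2,"delta_pos":[0,0,0],"twist":[0,0,0]},{"fingers":-0.2,"delta_pos":[-2,0,0],"twist":[0,0,0]},{"fingers":-0.2,"delta_pos":[-4,0,0],"twist":[0,0,0]}]'; python3 -m inch '[{"fingers":0,"delta_pos":[-5,0,0],"twist":[0,0,0]},{"fingers":0,"delta_pos":[-4,0,0],"twist":[0,0,0]},{"fingers":0,"delta_pos":[0,-6,0],"twist":[0,0,0]},{"fingers":0,"delta_pos":[0,-6,0],"twist":[0,0,0]},{"fingers":0,"delta_pos":[0,-6,0],"twist":[0,0,0]}]'; python3 to.py .5505 -.1423 .25 -10
python3 - <<'E'
from h import *
shot('top','top7');shot('side','side7')
im=cv2.imread('pics/top7.png')[170:320,100:535];cv2.imwrite('pics/c10.png',cv2.convertScaleAbs(cv2.resize(im,(798,275),interpolation=2),alpha=1.8))
P=cloud('top7').reshape(-1,3); g=np.array([.4805,.3398]); r=np.hypot(*(P[:,:2]-g).T)
q=P[(r<.05)&(P[:,2]>.143)&(P[:,2]<.158)]
print(len(q),cv2.minAreaRect((q[:,:2]*1000).astype(np.float32)),q.mean(0))
w,V=np.linalg.eigh(np.cov(q[:,:2].T)); print(np.degrees(np.arctan2(V[1,1],V[0,1])))
q=P[(r<.09)&(P[:,2]>.11)&(P[:,2]<.13)]; A=np.c_[q[:,:2]-g,np.ones(len(q))]; print(len(q),np.linalg.lstsq(A,q[:,2],rcond=None)[0]); 
rr=np.hypot(*(q[:,:2]-g).T); print(q[:,:2].mean(0))
E
```

```text
time: 13.72
tool_pos: [0.4795, 0.3392, 0.1898]
tool_rot: [0.631, -0.316, 0.634, 0.316]
contact_force: [-0.1, -0.9, 0.8]
gripper_width: 0.402
time: 14.35
tool_pos: [0.6258, 0.2306, 0.2825]
tool_rot: [0.634, -0.316, 0.632, 0.316]
contact_force: [1.0, 0.5, -0.1]
gripper_width: 0.503
pos [0.6258 0.2306 0.2825] yaw 53.0 j [ 0.24  0.12  1.45  0.    1.56 -0.68] w 0.503 t 14.35 tilt [0.1 0. ]
shift now cm [  3.2  -16.4  -34.33] norm 38.2
twist x 63.0  shift if after twist [  3.25 -38.03  -0.94]
0 ((0.0, 0.0), (0.0, 0.0), 0.0) [nan nan nan]
nan
0 [0. 0. 0.]
[nan nan]<stdin>:6: RuntimeWarning: Mean of empty slice.
  ret = um.true_divide(
  avg = a.mean(axis, **keepdims_kw)
<stdin>:7: RuntimeWarning: Degrees of freedom <= 0 for slice
  c *= np.true_divide(1, fact)
  c *= np.true_divide(1, fact)
<stdin>:9: RuntimeWarning: Mean of empty slice.
```

View pics/c10.png

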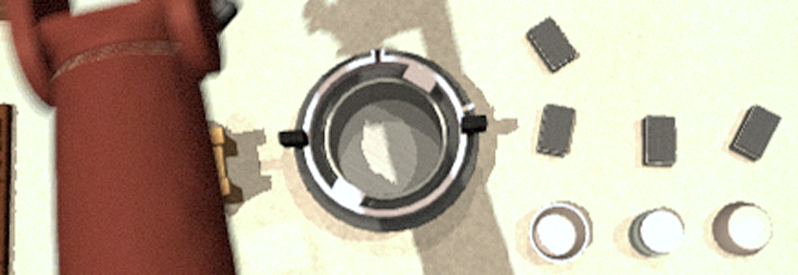

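View pics/side7.png

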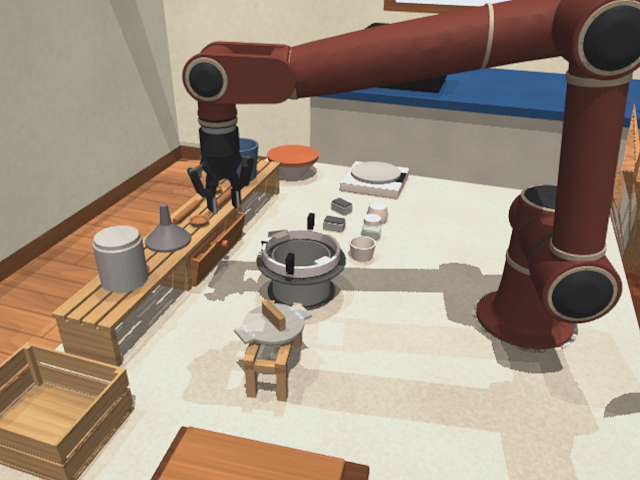

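```bash
python3 -m inch '[{"fingers":0.5,"delta_pos":[0,0,0],"twist":[10.5,0,0]},{"fingers":0.5,"delta_pos":[0,0,0],"twist":[10.5,0,0]},{"fingers":1,"delta_pos":[0,0,0],"twist":[10.5,0,0]},{"fingers":1,"delta_pos":[0,0,0],"twist":[10.5,0,0]},{"fingers":1,"delta_pos":[0,0,0],"twist":[10.5,0,0]}]'; python3 -m inch '[{"fingers":1,"delta_pos":[0,0,0],"twist":[10.5,0,0]},{"fingers":1,"delta_pos":[0,-5,0],"twist":[0,0,0]},{"fingers":1,"delta_pos":[0,-5.5,0],"twist":[0,0,0]},{"fingers":1,"delta_pos":[0,-5.5,0],"twist":[0,0,0]},{"fingers":1,"delta_pos":[0,-5.5,0],"twist":[0,0,0]}]'; python3 to.py .5505 -.1423 .15 -10
cat > look.py <<'E'
import sys
from h import *
n=sys.argv[1]
f=shot('top',n); shot('side',n+'s')
im=cv2.imread(f'pics/{n}.png')[165:325,100:540];cv2.imwrite(f'pics/{n}c.png',cv2.convertScaleAbs(cv2.resize(im,(792,288),interpolation=2),alpha=1.8))
P=cloud(n)
z=np.nan_to_num(P[...,2])
m=((z>.022)&(z<.040)).astype(np.uint8); m[:,:375]=0
k,l,st,c=cv2.connectedComponentsWithStats(m)
for i in range(1,k):
    if st[i,4]<150: continue
    q=P[l==i]; r=cv2.minAreaRect((q[:,:2]*1000).astype(np.float32)); (w,h),a=r[1],r[2]
    yaw=a if w>h else a+90
    yaw=(yaw+90)%180-90
    if max(w,h)<75: print('px',c[i].round(0),'n',st[i,4],'xy',np.round(r[0],1),'size',np.round(r[1],1),'yaw',round(yaw,1))
E
python3 look.py t8
```

```text
time: 15.08
tool_pos: [0.624, 0.232, 0.2819]
tool_rot: [0.708, -0.001, 0.707, 0.001]
contact_force: [-0.5, 0.2, -0.2]
gripper_width: 0.996
time: 15.7
tool_pos: [0.5864, 0.0187, 0.282]
tool_rot: [0.705, 0.061, 0.704, -0.061]
contact_force: [1.2, 0.2, -0.3]
gripper_width: 0.998
pos [0.5864 0.0187 0.282 ] yaw -9.9 j [-0.09 -0.06  1.65  0.    1.56  0.08] w 0.998 t 15.7 tilt [ 0.1 -0. ]
shift now cm [ 13.19 -16.49  -0.79] norm 21.1
twist x 0.1  shift if after twist [ 13.2  -16.48  -0.74]
px [400. 194.] n 400 xy [ 660.9 -137.3] size [60.2 35.1] yaw 33.8
px [402. 241.] n 415 xy [ 550.3 -142.3] size [35.7 58.5] yaw -10.1
px [512. 242.] n 439 xy [ 550.5 -387.5] size [34.8 60.3] yaw -26.7
px [459. 246.] n 429 xy [ 537.7 -269.4] size [35.6 58.3] yaw -0.4
```

View pics/t8c.png

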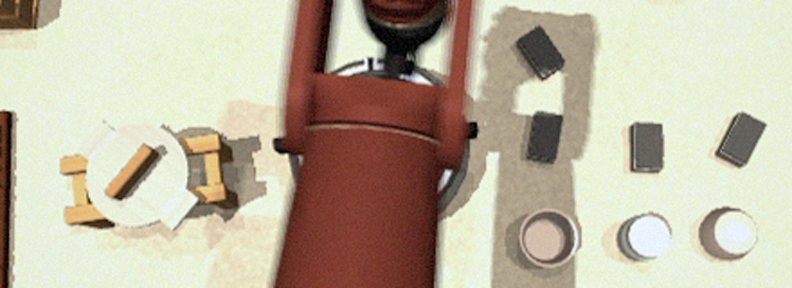

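```bash
python3 -m inch '[{"fingers":1,"delta_pos":[0,-5.5,-0.2],"twist":[0,0,0]},{"fingers":1,"delta_pos":[1,-5.5,-0.2],"twist":[0,0,0]},{"fingers":1,"delta_pos":[3,-5.4,-0.3],"twist":[0,0,0]},{"fingers":1,"delta_pos":[6,0,0],"twist":[0,0,0]},{"fingers":1,"delta_pos":[6,0,0],"twist":[0,0,0]}]'; python3 to.py .5503 -.1423 .007 -10
```

```text
time: 16.42
tool_pos: [0.5526, -0.1408, 0.1208]
tool_rot: [0.706, 0.062, 0.703, -0.062]
contact_force: [-0.1, 0.0, 0.3]
gripper_width: 1.0
pos [ 0.5526 -0.1408  0.1208] yaw -10.0 j [-0.38  0.01  1.84  0.    1.28 -0.21] w 1.0 t 16.43 tilt [ 0.2 -0. ]
shift now cm [11.38 -0.19 -0.24] norm 11.4
twist x -0.0  shift if after twist [11.38 -0.19 -0.2 ]
```

```bash
python3 -m inch '[{"fingers":1,"delta_pos":[4,-0.1,-0.1],"twist":[0,0,0]},{"fingers":1,"delta_pos":[4,0,0],"twist":[0,0,0]},{"fingers":1,"delta_pos":[2.6,0,0],"twist":[0,0,0]},{"fingers":1,"delta_pos":[0.4,0,0],"twist":[0,0,0]},{"fingers":1,"delta_pos":[0,0,0],"twist":[0,0,0]}]'; python3 to.py .5503 -.1423 .007 -10; python3 -c "
from h import *
shot('side','side9'); crop('side9',280,180,400,260,'c11',6)"
```

```text
time: 17.05
tool_pos: [0.5515, -0.1412, 0.0116]
tool_rot: [0.705, 0.061, 0.704, -0.061]
contact_force: [-0.1, 0.2, 0.1]
gripper_width: 1.002
pos [ 0.5515 -0.1412  0.0116] yaw -10.0 j [-0.38  0.16  1.89  0.    1.09 -0.21] w 1.002 t 17.05 tilt [ 0.1 -0. ]
shift now cm [ 0.46 -0.13 -0.1 ] norm 0.5
twist x 0.0  shift if after twist [ 0.46 -0.13 -0.1 ]
```

View pics/c11.png

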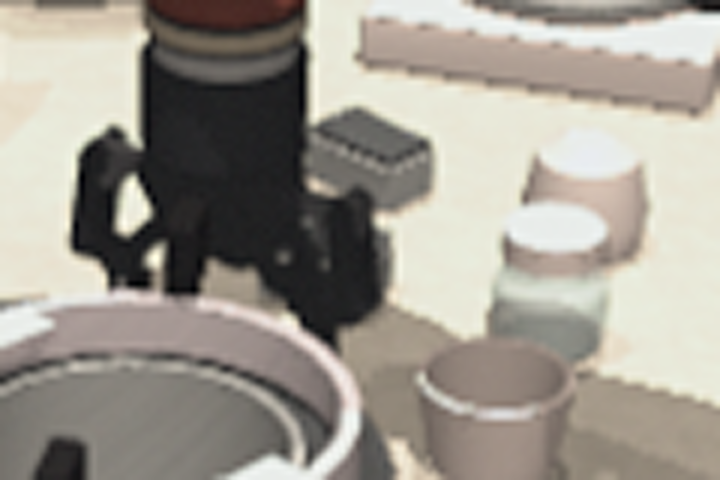

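```bash
python3 -m inch '[{"fingers":1,"delta_pos":[0.4,-0.1,-0.1],"twist":[0,0,0]},{"fingers":-1,"delta_pos":[0,0,0],"twist":[0,0,0]},{"fingers":-1,"delta_pos":[0,0,0],"twist":[0,0,0]},{"fingers":-1,"delta_pos":[0,0,0],"twist":[0,0,0]},{"fingers":-1,"delta_pos":[0,0,0],"twist":[0,0,0]}]'; python3 to.py .5503 -.1423 .007 -10;  python3 -m inch '[{"fingers":-1,"delta_pos":[-2,0,0],"twist":[0,0,0]},{"fingers":-1,"delta_pos":[-4,0,0],"twist":[0,0,0]},{"fingers":-1,"delta_pos":[-5,0,0],"twist":[0,0,0]},{"fingers":-1,"delta_pos":[-5,0,0],"twist":[0,0,0]},{"fingers":-1,"delta_pos":[-5,0,0],"twist":[0,0,0]}]'; python3 to.py .5503 -.1423 .007 -10; python3 -c "
from h import *
shot('side','side10'); crop('side10',280,110,400,250,'c12',4)"
```

```text
time: 17.73
tool_pos: [0.55, -0.1425, 0.0072]
tool_rot: [0.705, 0.061, 0.704, -0.062]
contact_force: [0.3, -0.7, 5.1]
gripper_width: 0.685
pos [ 0.55   -0.1425  0.0072] yaw -10.0 j [-0.38  0.17  1.9  -0.    1.08 -0.21] w 0.685 t 17.73 tilt [ 0.1 -0. ]
shift now cm [0.02 0.03 0.02] norm 0.0
twist x 0.0  shift if after twist [0.02 0.03 0.02]
time: 18.35
tool_pos: [0.5486, -0.1419, 0.2183]
tool_rot: [0.704, 0.062, 0.705, -0.062]
contact_force: [0.1, -0.4, -1.7]
gripper_width: 0.681
pos [ 0.5486 -0.1419  0.2183] yaw -10.0 j [-0.38 -0.08  1.76  0.    1.46 -0.21] w 0.681 t 18.35 tilt [-0.  0.]
shift now cm [ 2.113e+01 -2.000e-02  1.800e-01] norm 21.1
twist x 0.0  shift if after twist [ 2.113e+01 -1.000e-02  1.700e-01]
```

View pics/c12.png

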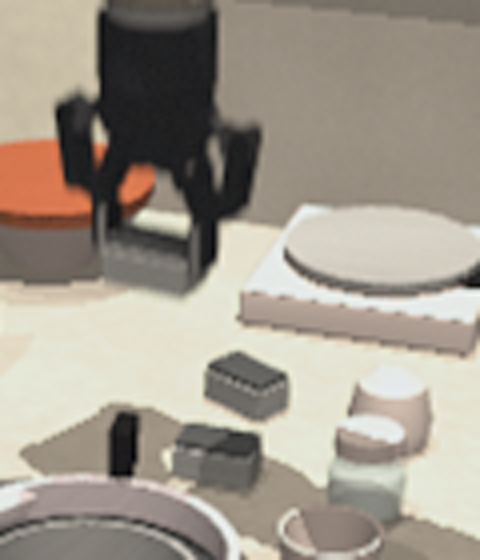

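```bash
python3 - <<'E'
from to import *
s,M=tool(); P=cloud('side10').reshape(-1,3); q=(P-s['tool_pos'])@M
q=q[(np.abs(q[:,1])<.06)&(np.abs(q[:,2])<.11)&(q[:,0]<.02)&(q[:,0]>-.18)]
for a in np.arange(-.17,.021,.01):
    k=q[(q[:,0]>=a)&(q[:,0]<a+.01)]
    if len(k): print('behind %.3f'%(-a-.005),len(k),'jaw',k[:,2].min().round(3),k[:,2].max().round(3),'y',k[:,1].min().round(3),k[:,1].max().round(3))
E
```

```text
behind 0.165 147 jaw -0.041 0.034 y -0.024 0.047
behind 0.155 122 jaw -0.041 0.023 y -0.008 0.048
behind 0.145 123 jaw -0.042 0.022 y -0.009 0.045
behind 0.135 114 jaw -0.041 0.023 y -0.01 0.046
behind 0.125 112 jaw -0.041 0.022 y -0.009 0.044
behind 0.115 50 jaw -0.041 0.031 y -0.01 0.041
behind 0.105 126 jaw -0.067 0.037 y -0.007 0.019
behind 0.095 227 jaw -0.073 0.062 y -0.011 0.026
behind 0.085 170 jaw -0.071 0.064 y -0.01 0.025
behind 0.075 148 jaw -0.071 0.064 y -0.017 0.024
behind 0.065 161 jaw -0.069 0.06 y -0.014 0.025
behind 0.055 123 jaw -0.068 0.061 y -0.011 0.022
behind 0.045 121 jaw -0.066 0.055 y -0.014 0.021
behind 0.035 51 jaw -0.054 0.056 y -0.005 0.017
behind 0.025 65 jaw -0.048 0.039 y -0.012 0.019
behind 0.015 175 jaw -0.049 0.041 y -0.016 0.023
behind 0.005 122 jaw -0.047 0.038 y -0.006 0.027
behind -0.005 86 jaw -0.042 0.03 y -0.005 0.026
behind -0.015 57 jaw -0.036 0.022 y -0.015 0.026
```

```bash
python3 to.py .5403 .0523 .22 58.8
```

```text
pos [ 0.5522 -0.1432  0.2272] yaw -10.0 j [-0.38 -0.08  1.75  0.    1.46 -0.21] w 0.683 t 18.4 tilt [ 0.7 -0.3]
shift now cm [ 0.61 19.05 -4.57] norm 19.6
twist x -68.8  shift if after twist [ 0.72 11.14 16.11]
```

```bash
python3 -m inch '[{"fingers":-1,"delta_pos":[0,2,0],"twist":[0,0,0]},{"fingers":-1,"delta_pos":[0,4.5,-1],"twist":[0,0,0]},{"fingers":-1,"delta_pos":[0,5.5,-1.5],"twist":[0,0,0]},{"fingers":-1,"delta_pos":[0,4.5,-1.3],"twist":[0,0,0]},{"fingers":-1,"delta_pos":[0,2.5,-0.7],"twist":[-10,0,0]}]'; python3 -m inch '[{"fingers":-1,"delta_pos":[0,0,0],"twist":[-10,0,0]},{"fingers":-1,"delta_pos":[0,0,0],"twist":[-10,0,0]},{"fingers":-1,"delta_pos":[0,0,0],"twist":[-10,0,0]},{"fingers":-1,"delta_pos":[0,0,0],"twist":[-10,0,0]},{"fingers":-1,"delta_pos":[0,0,0],"twist":[-10,0,0]}]'; python3 -m inch '[{"fingers":-1,"delta_pos":[0,0,0],"twist":[-8.8,0,0]},{"fingers":-1,"delta_pos":[0,0,0],"twist":[0,0,0]},{"fingers":-1,"delta_pos":[0,0,0],"twist":[0,0,0]}]'; python3 to.py .5403 .0523 .15 58.8;python3 -c "
from h import *
shot('side','side11'); crop('side11',220,130,380,310,'c13',3);shot('top','top11'); crop('top11',230,170,400,320,'c14',4)"
```

```text
time: 19.02
tool_pos: [0.5358, 0.0559, 0.214]
tool_rot: [0.706, -0.002, 0.709, 0.003]
contact_force: [0.3, -1.3, -1.7]
gripper_width: 0.687
time: 19.65
tool_pos: [0.5363, 0.0538, 0.2139]
tool_rot: [0.639, -0.3, 0.641, 0.302]
contact_force: [0.2, -0.7, -1.1]
gripper_width: 0.686
time: 20.02
tool_pos: [0.5372, 0.0532, 0.2152]
tool_rot: [0.616, -0.346, 0.617, 0.347]
contact_force: [0.1, -0.4, -0.5]
gripper_width: 0.688
pos [0.5372 0.0532 0.2152] yaw 58.7 j [-0.04 -0.14  1.83  0.    1.46 -1.06] w 0.688 t 20.02 tilt [-0.1  0. ]
shift now cm [ 6.52 -0.33  0.09] norm 6.5
twist x -0.1  shift if after twist [ 6.52 -0.32  0.08]
```

View pics/c13.png

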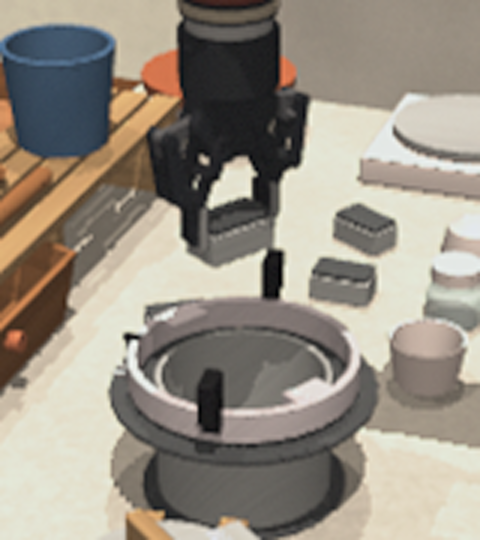

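View pics/c14.png

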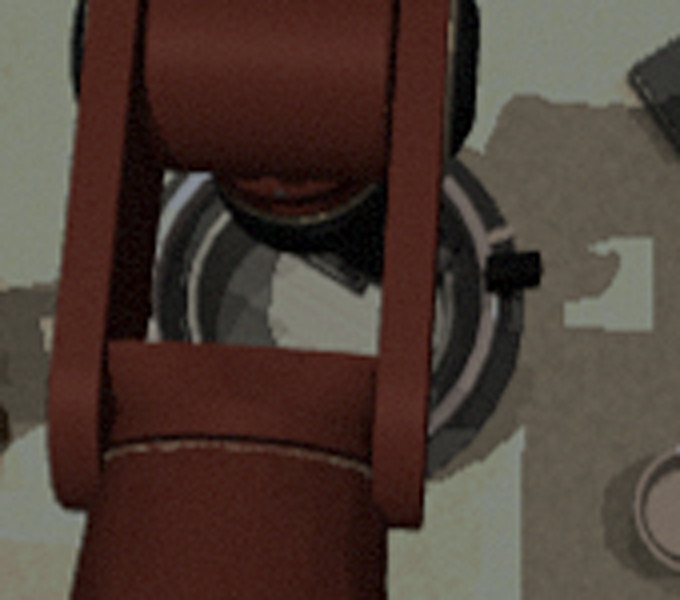

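```bash
python3 -m inch '[{"fingers":-1,"delta_pos":[3,-0.3,0.1],"twist":[0,0,0]},{"fingers":-1,"delta_pos":[4,0,0],"twist":[0,0,0]},{"fingers":-1,"delta_pos":[4,0,0],"twist":[0,0,0]},{"fingers":-1,"delta_pos":[2,0,0],"twist":[0,0,0]},{"fingers":-1,"delta_pos":[0,0,0],"twist":[0,0,0]}]';python3 -m inch '[{"fingers":-1,"delta_pos":[1,0,0],"twist":[0,0,0]},{"fingers":-1,"delta_pos":[0,0,0],"twist":[0,0,0]}]'; python3 to.py .5403 .0523 .069 58.8;python3 -c "
from h import *
shot('side','side12'); crop('side12',220,130,380,310,'c15',3)"
```

```text
time: 20.75
tool_pos: [0.5399, 0.0521, 0.0849]
tool_rot: [0.615, -0.346, 0.617, 0.348]
contact_force: [-0.0, 0.2, -1.5]
gripper_width: 0.687
time: 21.0
tool_pos: [0.5415, 0.052, 0.0769]
tool_rot: [0.616, -0.347, 0.616, 0.347]
contact_force: [-0.3, 1.1, -1.9]
gripper_width: 0.69
pos [0.5415 0.052  0.0769] yaw 58.8 j [-0.04  0.01  1.93  0.    1.2  -1.07] w 0.69 t 21.0 tilt [ 0.1 -0. ]
shift now cm [ 0.79  0.11 -0.04] norm 0.8
twist x 0.0  shift if after twist [ 0.79  0.11 -0.04]
```

View pics/c15.png

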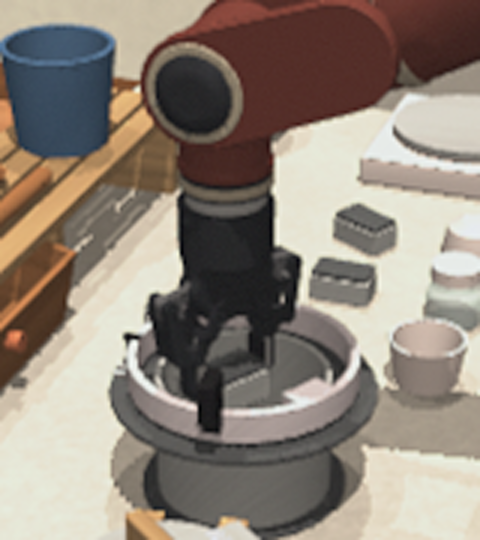

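```bash
python3 -m inch '[{"fingers":-1,"delta_pos":[0.4,0.1,0],"twist":[0,0,0]},{"fingers":-1,"delta_pos":[0.4,0,0],"twist":[0,0,0]},{"fingers":-1,"delta_pos":[0.2,0,0],"twist":[0,0,0]}]';python3 -m inch '[{"fingers":-1,"delta_pos":[0.2,0,0],"twist":[0,0,0]},{"fingers":-1,"delta_pos":[0.2,0,0],"twist":[0,0,0]}]'; python3 -m inch '[{"fingers":-1,"delta_pos":[0.2,0,0],"twist":[0,0,0]},{"fingers":-1,"delta_pos":[0.2,0,0],"twist":[0,0,0]}]'
```

```text
time: 21.42
tool_pos: [0.5399, 0.0526, 0.0659]
tool_rot: [0.616, -0.347, 0.616, 0.347]
contact_force: [-0.7, -0.2, -0.7]
gripper_width: 0.684
time: 21.68
tool_pos: [0.5402, 0.0526, 0.0622]
tool_rot: [0.616, -0.347, 0.616, 0.347]
contact_force: [0.3, 0.8, -1.0]
gripper_width: 0.687
time: 21.92
tool_pos: [0.5402, 0.0526, 0.0582]
tool_rot: [0.616, -0.347, 0.616, 0.347]
contact_force: [-0.8, 0.1, -0.7]
gripper_width: 0.687
```

```bash
for i in 1; do python3 -m inch '[{"fingers":-1,"delta_pos":[0.2,0,0],"twist":[0,0,0]},{"fingers":-1,"delta_pos":[0.2,0,0],"twist":[0,0,0]}]'; done; python3 -c "
from h import *
shot('side','side13'); crop('side13',240,210,360,300,'c16',6)"
```

```text
time: 22.18
tool_pos: [0.5402, 0.0526, 0.0542]
tool_rot: [0.616, -0.347, 0.616, 0.347]
contact_force: [-0.4, -0.1, 1.1]
gripper_width: 0.682
```

View pics/c16.png

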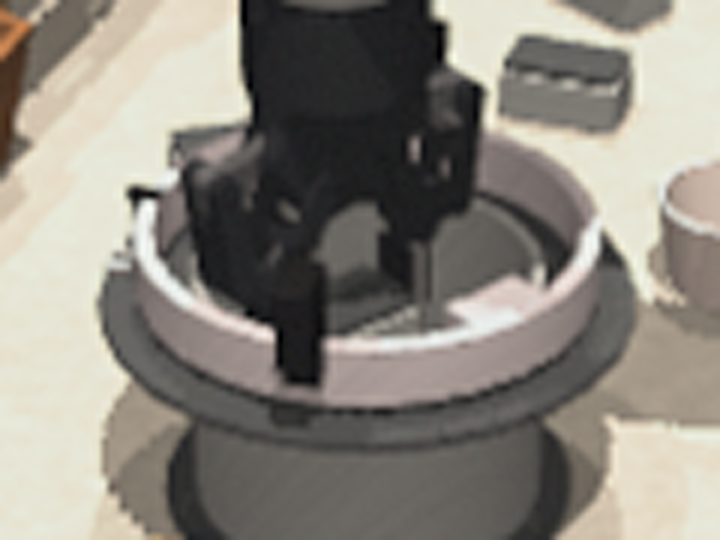

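```bash
python3 -m inch '[{"fingers":-1,"delta_pos":[-0.3,0,0],"twist":[0,0,0]},{"fingers":-1,"delta_pos":[0,0,0],"twist":[0,0,0]},{"fingers":0.5,"delta_pos":[0,0,0],"twist":[0,0,0]},{"fingers":0.5,"delta_pos":[0,0,0],"twist":[0,0,0]},{"fingers":0.5,"delta_pos":[-1,0,0],"twist":[0,0,0]}]';python3 -m inch '[{"fingers":0.5,"delta_pos":[-3,0,0],"twist":[0,0,0]},{"fingers":0.5,"delta_pos":[-5,0,0],"twist":[0,0,0]},{"fingers":0.5,"delta_pos":[-5,0,0],"twist":[0,0,0]},{"fingers":1,"delta_pos":[-3,0,0],"twist":[8.8,0,0]},{"fingers":1,"delta_pos":[0,0,0],"twist":[10,0,0]}]'; python3 to.py .5377 -.2694 .22 -.4
```

```text
time: 22.85
tool_pos: [0.5394, 0.0526, 0.0668]
tool_rot: [0.615, -0.347, 0.617, 0.348]
contact_force: [0.3, 0.6, -0.3]
gripper_width: 0.752
time: 23.48
tool_pos: [0.5423, 0.0525, 0.2326]
tool_rot: [0.668, -0.241, 0.662, 0.239]
contact_force: [1.1, -0.0, -1.0]
gripper_width: 0.997
pos [0.5423 0.0525 0.2326] yaw 39.7 j [-0.04 -0.15  1.8   0.    1.48 -0.73] w 0.997 t 23.48 tilt [ 0.5 -0. ]
shift now cm [  1.27 -24.47 -20.92] norm 32.2
twist x 40.1  shift if after twist [  1.26 -32.19  -0.23]
```

```bash
python3 -m inch '[{"fingers":1,"delta_pos":[0,0,0],"twist":[10,0,0]},{"fingers":1,"delta_pos":[0,0,0],"twist":[10,0,0]},{"fingers":1,"delta_pos":[0,0,0],"twist":[10,0,0]},{"fingers":1,"delta_pos":[0,0,0],"twist":[10,0,0]},{"fingers":1,"delta_pos":[0,-4,0],"twist":[0,0,0]}]';python3 -m inch '[{"fingers":1,"delta_pos":[0,-6,0],"twist":[0,0,0]},{"fingers":1,"delta_pos":[0,-6,0],"twist":[0,0,0]},{"fingers":1,"delta_pos":[0,-6,0],"twist":[0,0,0]},{"fingers":1,"delta_pos":[0,-6,0],"twist":[0,0,0]},{"fingers":1,"delta_pos":[0,-4,0],"twist":[0,0,0]}]'; python3 look.py t14;python3 to.py .5377 -.2694 .1 -.4; python3 -c "
from h import *
im=cv2.imread('pics/t14.png')[180:310,245:375];cv2.imwrite('pics/c17.png',cv2.convertScaleAbs(cv2.resize(im,None,fx=4.6,fy=4.6,interpolation=2),alpha=2))"
```

```text
time: 24.1
tool_pos: [0.5403, 0.0136, 0.2282]
tool_rot: [0.708, -0.001, 0.707, 0.001]
contact_force: [0.4, -0.7, 0.2]
gripper_width: 0.997
time: 24.72
tool_pos: [0.5399, -0.2701, 0.2283]
tool_rot: [0.707, 0.0, 0.707, -0.001]
contact_force: [0.7, 0.5, 0.5]
gripper_width: 0.999
px [400. 194.] n 405 xy [ 660.8 -137.2] size [60.5 35.3] yaw 34.4
pos [ 0.5397 -0.2712  0.228 ] yaw -0.3 j [-0.59  0.    1.67 -0.    1.47 -0.58] w 1.003 t 24.82 tilt [ 0.  -0.1]
shift now cm [12.8   0.19 -0.21] norm 12.8
twist x 0.1  shift if after twist [12.8   0.18 -0.21]
```

View pics/t14c.png

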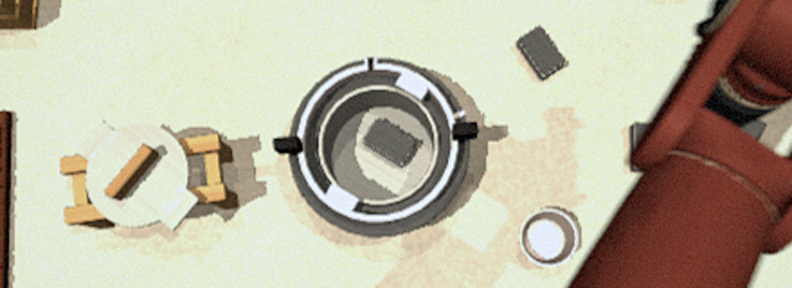

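View pics/c17.png

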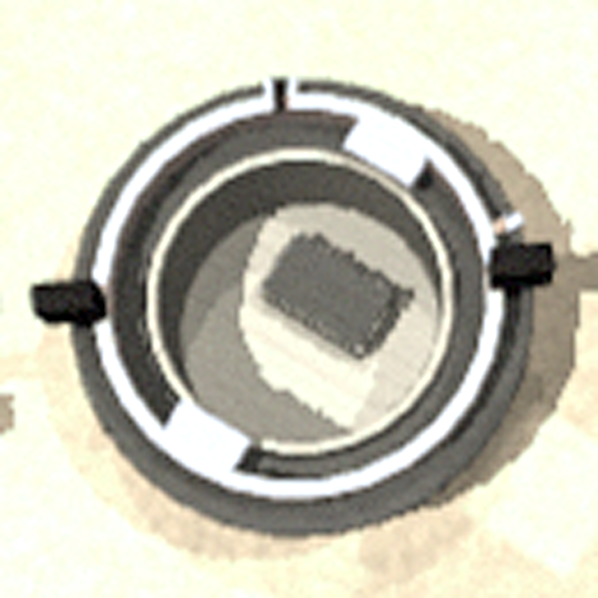

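```bash
python3 - <<'E'
from h import *
P=cloud('t14'); q=P[180:310,245:375].reshape(-1,3); r=np.hypot(q[:,0]-.5232,q[:,1]-.0627)
q=q[(r<.066)&(q[:,2]>.028)&(q[:,2]<.046)]; print(cv2.minAreaRect((q[:,:2]*1000).astype(np.float32)),np.percentile(q[:,2],[5,50,95]))
crop('t14s',280,120,440,260,'c18',4)
E
```

```text
((546.1406860351562, 68.3963394165039), (84.6061782836914, 131.31802368164062), 13.260189056396484) [0.03076066 0.03765031 0.0420424 ]
```

View pics/c18.png

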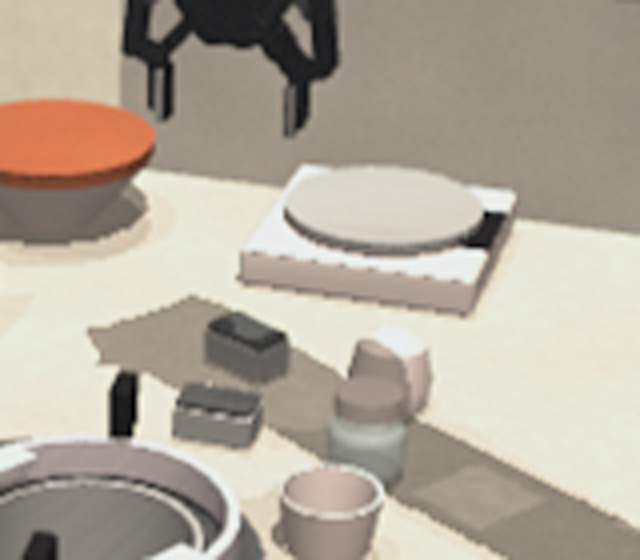

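```bash
python3 -m inch '[{"fingers":1,"delta_pos":[5,0.2,-0.2],"twist":[0,0,0]},{"fingers":1,"delta_pos":[5,0,0],"twist":[0,0,0]},{"fingers":1,"delta_pos":[5,0,0],"twist":[0,0,0]},{"fingers":1,"delta_pos":[4,0,0],"twist":[0,0,0]},{"fingers":1,"delta_pos":[2,0,0],"twist":[0,0,0]}]';python3 -m inch '[{"fingers":1,"delta_pos":[0.5,0,0],"twist":[0,0,0]},{"fingers":1,"delta_pos":[0,0,0],"twist":[0,0,0]}]'; python3 to.py .5377 -.2694 .007 -.4
```

```text
time: 25.45
tool_pos: [0.5371, -0.2637, 0.0152]
tool_rot: [0.706, 0.0, 0.708, 0.001]
contact_force: [-0.5, 0.4, 1.2]
gripper_width: 1.003
time: 25.7
tool_pos: [0.5393, -0.2659, 0.0139]
tool_rot: [0.708, -0.001, 0.706, -0.0]
contact_force: [0.5, -0.1, 0.6]
gripper_width: 1.003
pos [ 0.5393 -0.2659  0.0139] yaw 0.0 j [-0.58  0.22  1.81  0.    1.1  -0.58] w 1.003 t 25.7 tilt [ 0.1 -0.1]
shift now cm [ 0.69 -0.35 -0.16] norm 0.8
twist x 0.4  shift if after twist [ 0.69 -0.36 -0.16]
```

```bash
python3 -m inch '[{"fingers":1,"delta_pos":[0.6,-0.35,-0.15],"twist":[0.4,0,0]},{"fingers":1,"delta_pos":[0,0,0],"twist":[0,0,0]}]'; python3 to.py .5377 -.2694 .007 -.4;python3 -m inch '[{"fingers":-1,"delta_pos":[0,0,0],"twist":[0,0,0]},{"fingers":-1,"delta_pos":[0,0,0],"twist":[0,0,0]},{"fingers":-1,"delta_pos":[0,0,0],"twist":[0,0,0]},{"fingers":-1,"delta_pos":[0,0,0],"twist":[0,0,0]}]'; python3 to.py .5052 .0736 .22 58.8
```

```text
time: 25.95
tool_pos: [0.537, -0.2695, 0.007]
tool_rot: [0.707, 0.002, 0.707, -0.003]
contact_force: [-0.2, 0.0, 0.5]
gripper_width: 1.003
pos [ 0.537  -0.2695  0.007 ] yaw -0.4 j [-0.59  0.23  1.82 -0.    1.09 -0.58] w 1.003 t 25.95 tilt [ 0. -0.]
shift now cm [-0.    0.01  0.07] norm 0.1
twist x -0.0  shift if after twist [-0.    0.01  0.07]
time: 26.45
tool_pos: [0.5374, -0.2694, 0.0073]
tool_rot: [0.708, 0.002, 0.707, -0.003]
contact_force: [0.2, -0.2, 5.2]
gripper_width: 0.684
pos [ 0.5374 -0.2694  0.0073] yaw -0.4 j [-0.59  0.23  1.82 -0.    1.09 -0.58] w 0.684 t 26.45 tilt [ 0.1 -0.1]
shift now cm [-21.31  34.26  -3.43] norm 40.5
twist x -59.2  shift if after twist [-21.27  20.53  27.67]
```

```bash
python3 - <<'E'
from h import *
c=lambda u,v:px('t14',245+u/4.6,180+v/4.6,.037)
p=np.array([c(298,232),c(412,292),c(360,360),c(262,290)]);print(p.round(4),p.mean(0))
m=p.mean(0)[:2]-[.5232,.0627]; d=np.radians(-31.2); print('v',m@[np.cos(d),np.sin(d)],'u',m@[-np.sin(d),np.cos(d)])
E
python3 -m inch '[{"fingers":-1,"delta_pos":[-4,0,0],"twist":[0,0,0]},{"fingers":-1,"delta_pos":[-5,0,0],"twist":[0,0,0]},{"fingers":-1,"delta_pos":[-6,0,0],"twist":[0,0,0]},{"fingers":-1,"delta_pos":[-6,0,0],"twist":[0,0,0]},{"fingers":-1,"delta_pos":[-0.3,4,-0.4],"twist":[0,0,0]}]'; python3 -m inch '[{"fingers":-1,"delta_pos":[0,6,-0.6],"twist":[0,0,0]},{"fingers":-1,"delta_pos":[0,6,-0.6],"twist":[0,0,0]},{"fingers":-1,"delta_pos":[0,6,-0.6],"twist":[0,0,0]},{"fingers":-1,"delta_pos":[0,6,-0.6],"twist":[0,0,0]},{"fingers":-1,"delta_pos":[0,4,-0.4],"twist":[0,0,0]}]'
```

```text
[[0.5692 0.0676 0.037 ]
 [0.54   0.0111 0.037 ]
 [0.5061 0.0359 0.037 ]
 [0.54   0.0846 0.037 ]] [0.53883896 0.04981344 0.037     ]
v 0.020052592747818634 u -0.0029213022848217345
time: 27.08
tool_pos: [0.5354, -0.2314, 0.2256]
tool_rot: [0.71, 0.001, 0.704, -0.005]
contact_force: [0.5, 0.2, -2.0]
gripper_width: 0.682
time: 27.7
tool_pos: [0.5055, 0.0537, 0.2179]
tool_rot: [0.706, 0.002, 0.708, -0.002]
contact_force: [0.8, -0.1, -1.1]
gripper_width: 0.687
```

```bash
python3 -m inch '[{"fingers":-1,"delta_pos":[0,2,0],"twist":[-10,0,0]},{"fingers":-1,"delta_pos":[0,0,0],"twist":[-10,0,0]},{"fingers":-1,"delta_pos":[0,0,0],"twist":[-10,0,0]},{"fingers":-1,"delta_pos":[0,0,0],"twist":[-10,0,0]},{"fingers":-1,"delta_pos":[0,0,0],"twist":[-10,0,0]}]'; python3 -m inch '[{"fingers":-1,"delta_pos":[0,0,0],"twist":[-9.2,0,0]},{"fingers":-1,"delta_pos":[2,0,0],"twist":[0,0,0]},{"fingers":-1,"delta_pos":[0,0,0],"twist":[0,0,0]}]'; python3 to.py .5052 .0736 .060 58.8
```

```text
time: 28.32
tool_pos: [0.5061, 0.0714, 0.2177]
tool_rot: [0.64, -0.298, 0.642, 0.299]
contact_force: [0.0, -0.7, -1.8]
gripper_width: 0.685
time: 28.7
tool_pos: [0.5048, 0.0713, 0.1954]
tool_rot: [0.614, -0.345, 0.618, 0.348]
contact_force: [-0.1, -0.3, -2.1]
gripper_width: 0.687
pos [0.5048 0.0713 0.1954] yaw 58.7 j [-0.01 -0.2   1.91  0.    1.44 -1.03] w 0.687 t 28.7 tilt [-0.4  0. ]
shift now cm [1.354e+01 1.000e-02 2.600e-01] norm 13.5
twist x -0.1  shift if after twist [13.54  0.09  0.22]
```

```bash
python3 -m inch '[{"fingers":-1,"delta_pos":[3,0,0.2],"twist":[0,0,0]},{"fingers":-1,"delta_pos":[4,0,0],"twist":[0,0,0]},{"fingers":-1,"delta_pos":[4,0,0],"twist":[0,0,0]},{"fingers":-1,"delta_pos":[1.2,0,0],"twist":[0,0,0]},{"fingers":-1,"delta_pos":[0,0,0],"twist":[0,0,0]}]';python3 to.py .5052 .0736 .060 58.8; python3 -c "
from h import *
shot('side','side15'); crop('side15',240,190,360,290,'c19',6)"
```

```text
time: 29.32
tool_pos: [0.5076, 0.073, 0.0768]
tool_rot: [0.616, -0.347, 0.617, 0.347]
contact_force: [-0.8, 0.1, -0.9]
gripper_width: 0.684
pos [0.5076 0.073  0.0768] yaw 58.8 j [-0.   -0.06  2.    0.    1.21 -1.03] w 0.684 t 29.32 tilt [-0.1  0. ]
shift now cm [ 1.68  0.23 -0.07] norm 1.7
twist x -0.0  shift if after twist [ 1.68  0.24 -0.07]
```

View pics/c19.png

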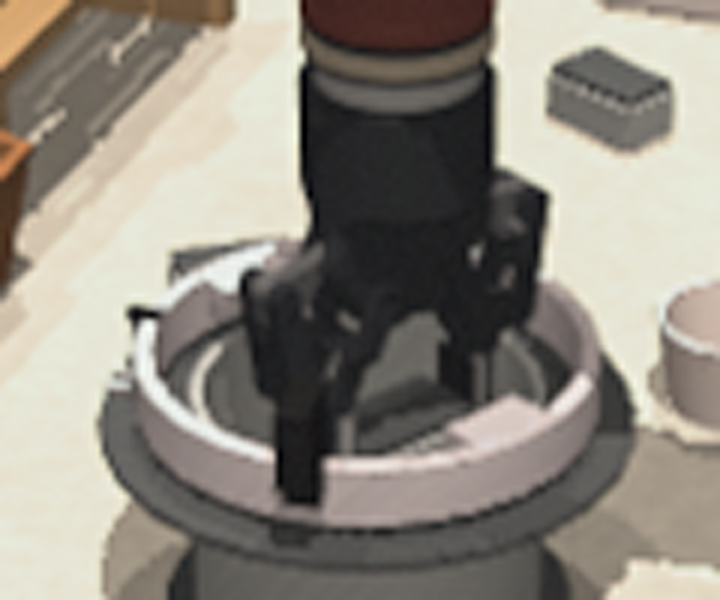

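```bash
python3 -m inch '[{"fingers":-1,"delta_pos":[0.5,0.2,0],"twist":[0,0,0]},{"fingers":-1,"delta_pos":[0.5,0,0],"twist":[0,0,0]},{"fingers":-1,"delta_pos":[0.2,0,0],"twist":[0,0,0]}]';python3 -m inch '[{"fingers":-1,"delta_pos":[0.2,0,0],"twist":[0,0,0]},{"fingers":-1,"delta_pos":[0.2,0,0],"twist":[0,0,0]},{"fingers":-1,"delta_pos":[0,0,0],"twist":[0,0,0]}]'; python3 to.py .5052 .0736 .060 58.8
```

```text
time: 29.75
tool_pos: [0.5064, 0.0741, 0.0654]
tool_rot: [0.616, -0.347, 0.616, 0.347]
contact_force: [0.2, 0.5, -0.9]
gripper_width: 0.686
time: 30.12
tool_pos: [0.5062, 0.074, 0.0611]
tool_rot: [0.616, -0.347, 0.616, 0.347]
contact_force: [0.6, 0.1, -1.9]
gripper_width: 0.685
pos [0.5062 0.074  0.0611] yaw 58.8 j [-0.   -0.05  2.01 -0.    1.18 -1.03] w 0.685 t 30.12 tilt [-0. -0.]
shift now cm [ 0.11  0.07 -0.09] norm 0.2
twist x 0.0  shift if after twist [ 0.11  0.07 -0.09]
```

```bash
python3 -m inch '[{"fingers":-1,"delta_pos":[0.2,0.1,-0.1],"twist":[0,0,0]},{"fingers":-1,"delta_pos":[0.1,0,0],"twist":[0,0,0]},{"fingers":-1,"delta_pos":[0,0,0],"twist":[0,0,0]}]';python3 -m inch '[{"fingers":0.5,"delta_pos":[0,0,0],"twist":[0,0,0]},{"fingers":0.5,"delta_pos":[0,0,0],"twist":[0,0,0]},{"fingers":0.5,"delta_pos":[-1,0,0],"twist":[0,0,0]},{"fingers":0.5,"delta_pos":[-4,0,0],"twist":[0,0,0]},{"fingers":0.5,"delta_pos":[-5,0,0],"twist":[0,0,0]}]';python3 -m inch '[{"fingers":0.5,"delta_pos":[-5,0,0],"twist":[0,0,0]},{"fingers":0.5,"delta_pos":[-2,0,0],"twist":[10,0,0]},{"fingers":1,"delta_pos":[0,0,0],"twist":[10,0,0]},{"fingers":1,"delta_pos":[0,0,0],"twist":[4.4,0,0]}]'; python3 to.py .6608 -.1372 .2 34.4
```

```text
time: 30.5
tool_pos: [0.5049, 0.0737, 0.0582]
tool_rot: [0.616, -0.347, 0.616, 0.347]
contact_force: [1.1, 0.3, -1.1]
gripper_width: 0.686
time: 31.12
tool_pos: [0.5042, 0.0737, 0.159]
tool_rot: [0.615, -0.347, 0.617, 0.348]
contact_force: [0.7, 0.5, -0.9]
gripper_width: 0.751
time: 31.62
tool_pos: [0.5054, 0.0737, 0.23]
tool_rot: [0.677, -0.208, 0.675, 0.208]
contact_force: [0.8, -0.4, 0.1]
gripper_width: 1.002
pos [0.5054 0.0737 0.23  ] yaw 34.2 j [-0.   -0.23  1.88 -0.    1.49 -0.6 ] w 1.002 t 31.62 tilt [ 0.1 -0. ]
shift now cm [  3.03 -26.17   0.98] norm 26.4
twist x -0.2  shift if after twist [  3.   -26.18   0.91]
```

```bash
python3 -m inch '[{"fingers":1,"delta_pos":[0,-5,0.2],"twist":[0,0,0]},{"fingers":1,"delta_pos":[0,-6,0.2],"twist":[0,0,0]},{"fingers":1,"delta_pos":[0,-6,0.2],"twist":[0,0,0]},{"fingers":1,"delta_pos":[0,-5.5,0.2],"twist":[0,0,0]},{"fingers":1,"delta_pos":[0,-3.7,0.2],"twist":[0,0,0]}]'; python3 look.py t16;python3 to.py .6608 -.1372 .1 34.4; python3 -c "
from h import *
im=cv2.imread('pics/t16.png')[180:310,245:375];cv2.imwrite('pics/c20.png',cv2.convertScaleAbs(cv2.resize(im,None,fx=4.6,fy=4.6,interpolation=2),alpha=2))"
```

```text
time: 32.25
tool_pos: [0.6624, -0.1391, 0.229]
tool_rot: [0.676, -0.209, 0.675, 0.208]
contact_force: [-0.4, 0.7, -0.0]
gripper_width: 1.0
px [512. 242.] n 438 xy [ 550.1 -387.8] size [35.5 59.2] yaw -28.0
px [497. 297.] n 156 xy [ 428.8 -356. ] size [64.1 45.6] yaw 17.3
pos [ 0.6626 -0.14    0.2286] yaw 34.2 j [-0.32  0.17  1.49 -0.    1.48 -0.91] w 1.001 t 32.35 tilt [ 0.  -0.1]
shift now cm [1.286e+01 3.500e-01 1.000e-02] norm 12.9
twist x -0.2  shift if after twist [1.286e+01 3.400e-01 1.000e-02]
```

View pics/t16c.png

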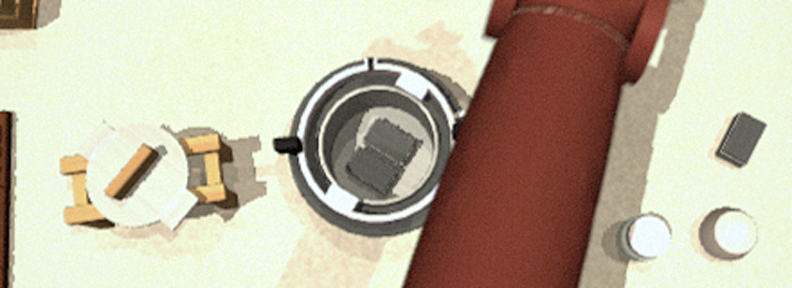

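View pics/c20.png

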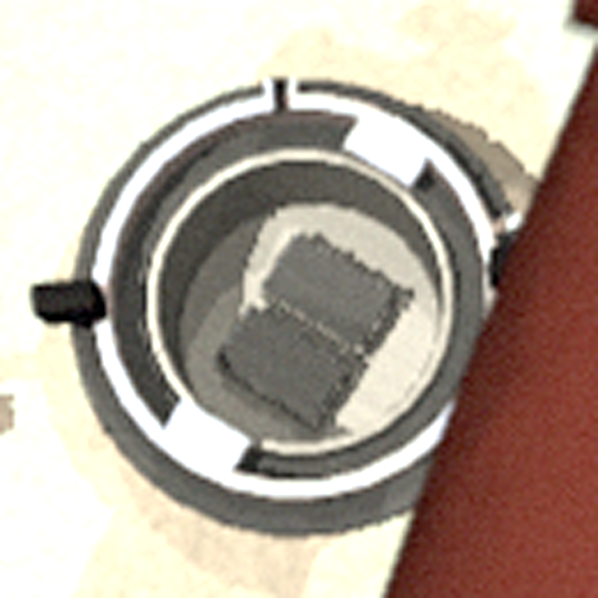

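```bash
python3 -c "
from h import *
a=cv2.imread('pics/t16s.png')[170:280,240:400];b=cv2.imread('pics/side0.png')[170:280,240:400]
cv2.imwrite('pics/c21.png',cv2.resize(np.vstack([b,a]),None,fx=2.7,fy=2.7,interpolation=2))"
```

```text
(no output)
```

View pics/c21.png

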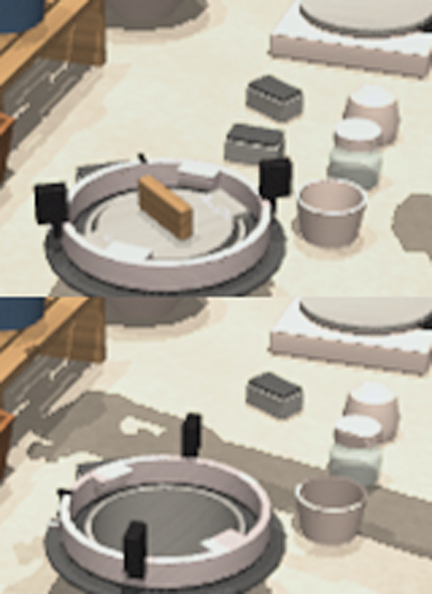

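```bash
python3 -m inch '[{"fingers":1,"delta_pos":[5,0.3,0],"twist":[0,0,0]},{"fingers":1,"delta_pos":[5,0,0],"twist":[0,0,0]},{"fingers":1,"delta_pos":[5,0,0],"twist":[0,0,0]},{"fingers":1,"delta_pos":[3,0,0],"twist":[0,0,0]},{"fingers":1,"delta_pos":[0,0,0],"twist":[0,0,0]}]';python3 to.py .6608 -.1372 .007 34.4; python3 -c "
from h import *
shot('side','side17'); crop('side17',240,140,400,260,'c22',4)"
```

```text
time: 32.98
tool_pos: [0.657, -0.1329, 0.0454]
tool_rot: [0.674, -0.208, 0.677, 0.211]
contact_force: [-0.9, 0.3, 0.8]
gripper_width: 1.003
pos [ 0.657  -0.1329  0.0454] yaw 34.4 j [-0.31  0.33  1.62  0.    1.19 -0.91] w 1.003 t 32.98 tilt [-0.3  0.1]
shift now cm [ 3.84 -0.59  0.08] norm 3.9
twist x 0.0  shift if after twist [ 3.84 -0.57  0.07]
```

View pics/c22.png

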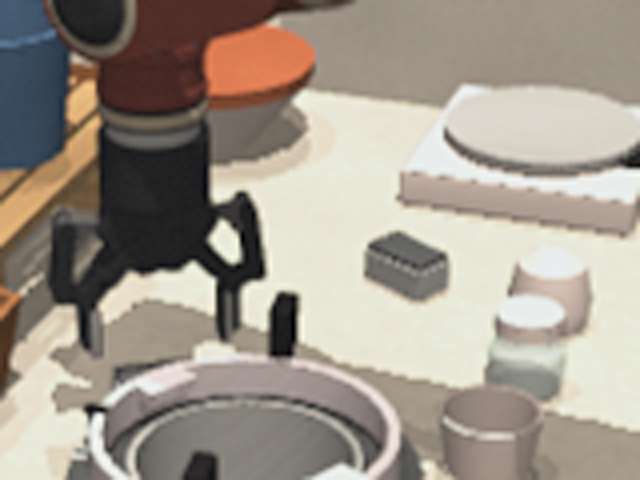

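```bash
python3 -m inch '[{"fingers":1,"delta_pos":[0.5,-0.5,0.1],"twist":[0,0,0]},{"fingers":1,"delta_pos":[2.5,0,0],"twist":[0,0,0]},{"fingers":1,"delta_pos":[0.8,0,0],"twist":[0,0,0]},{"fingers":1,"delta_pos":[0,0,0],"twist":[0,0,0]}]';python3 to.py .6608 -.1372 .007 34.4
```

```text
time: 33.52
tool_pos: [0.6634, -0.138, 0.0107]
tool_rot: [0.676, -0.209, 0.675, 0.209]
contact_force: [-0.3, -0.3, -0.5]
gripper_width: 1.001
pos [ 0.6634 -0.138   0.0107] yaw 34.4 j [-0.31  0.39  1.62 -0.    1.14 -0.92] w 1.001 t 33.52 tilt [ 0. -0.]
shift now cm [ 0.37  0.22 -0.17] norm 0.5
twist x 0.0  shift if after twist [ 0.37  0.22 -0.17]
```

```bash
python3 -m inch '[{"fingers":1,"delta_pos":[0.3,0.2,-0.15],"twist":[0,0,0]},{"fingers":1,"delta_pos":[0,0,0],"twist":[0,0,0]}]';python3 -m inch '[{"fingers":-1,"delta_pos":[0,0,0],"twist":[0,0,0]},{"fingers":-1,"delta_pos":[0,0,0],"twist":[0,0,0]},{"fingers":-1,"delta_pos":[0,0,0],"twist":[0,0,0]},{"fingers":-1,"delta_pos":[0,0,0],"twist":[0,0,0]}]';python3 to.py .5403 .0523 .22 58.8; python3 -m inch '[{"fingers":-1,"delta_pos":[-4,0,0],"twist":[0,0,0]},{"fingers":-1,"delta_pos":[-6,0,0],"twist":[0,0,0]},{"fingers":-1,"delta_pos":[-6,0,0],"twist":[0,0,0]},{"fingers":-1,"delta_pos":[-6,0,0],"twist":[0,0,0]},{"fingers":-1,"delta_pos":[0,0,0],"twist":[-9,0,0]}]';  python3 -m inch '[{"fingers":-1,"delta_pos":[0,0,0],"twist":[-9,0,0]},{"fingers":-1,"delta_pos":[0,0,0],"twist":[-6.4,0,0]},{"fingers":-1,"delta_pos":[0,0,0],"twist":[0,0,0]}]';python3 to.py .5403 .0523 .22 58.8
```

```text
time: 33.78
tool_pos: [0.6611, -0.1371, 0.0079]
tool_rot: [0.676, -0.209, 0.675, 0.209]
contact_force: [-0.4, -0.1, -0.5]
gripper_width: 0.997
time: 34.28
tool_pos: [0.6616, -0.1373, 0.0082]
tool_rot: [0.676, -0.209, 0.675, 0.209]
contact_force: [0.5, 0.8, 4.5]
gripper_width: 0.684
pos [ 0.6616 -0.1373  0.0082] yaw 34.4 j [-0.31  0.38  1.63 -0.    1.13 -0.92] w 0.684 t 34.27 tilt [ 0.1 -0. ]
shift now cm [-21.21  22.47   0.73] norm 30.9
twist x -24.4  shift if after twist [-21.18  20.2    9.94]
time: 34.9
tool_pos: [0.6638, -0.138, 0.2351]
tool_rot: [0.66, -0.266, 0.653, 0.26]
contact_force: [0.8, 0.3, -1.5]
gripper_width: 0.683
time: 35.28
tool_pos: [0.6603, -0.1369, 0.226]
tool_rot: [0.616, -0.346, 0.617, 0.347]
contact_force: [-0.3, 0.3, -0.7]
gripper_width: 0.685
pos [ 0.6603 -0.1369  0.226 ] yaw 58.7 j [-0.31  0.17  1.49 -0.    1.48 -1.34] w 0.685 t 35.27 tilt [-0.1  0. ]
shift now cm [ 0.64 20.08  9.94] norm 22.4
twist x -0.1  shift if after twist [ 0.6  20.07  9.97]
```

```bash
python3 -m inch '[{"fingers":-1,"delta_pos":[0,4,2],"twist":[0,0,0]},{"fingers":-1,"delta_pos":[0,5,2.5],"twist":[0,0,0]},{"fingers":-1,"delta_pos":[0,5,2.5],"twist":[0,0,0]},{"fingers":-1,"delta_pos":[0,4,2],"twist":[0,0,0]},{"fingers":-1,"delta_pos":[2,2.1,1],"twist":[0,0,0]}]';python3 -m inch '[{"fingers":-1,"delta_pos":[4,0,0],"twist":[0,0,0]},{"fingers":-1,"delta_pos":[3,0,0],"twist":[0,0,0]},{"fingers":-1,"delta_pos":[2,0,0],"twist":[0,0,0]},{"fingers":-1,"delta_pos":[0,0,0],"twist":[0,0,0]}]';python3 to.py .5403 .0523 .06 58.8
```

```text
time: 35.9
tool_pos: [0.5405, 0.0543, 0.2087]
tool_rot: [0.617, -0.348, 0.615, 0.346]
contact_force: [0.2, -0.3, -1.5]
gripper_width: 0.683
time: 36.4
tool_pos: [0.5394, 0.0525, 0.1153]
tool_rot: [0.615, -0.346, 0.617, 0.348]
contact_force: [-0.6, 0.7, -1.5]
gripper_width: 0.683
pos [0.5394 0.0525 0.1153] yaw 58.8 j [-0.04 -0.04  1.91  0.    1.28 -1.07] w 0.683 t 36.4 tilt [-0.2  0. ]
shift now cm [ 5.53 -0.11  0.04] norm 5.5
twist x -0.0  shift if after twist [ 5.53 -0.09  0.03]
```

```bash
python3 -m inch '[{"fingers":-1,"delta_pos":[2.5,-0.1,0],"twist":[0,0,0]},{"fingers":-1,"delta_pos":[2,0,0],"twist":[0,0,0]},{"fingers":-1,"delta_pos":[0.7,0,0],"twist":[0,0,0]},{"fingers":-1,"delta_pos":[0.3,0,0],"twist":[0,0,0]},{"fingers":-1,"delta_pos":[0.2,0,0],"twist":[0,0,0]}]';python3 to.py .5403 .0523 .056 58.8;python3 -m inch '[{"fingers":0.5,"delta_pos":[0,0,0],"twist":[0,0,0]},{"fingers":0.5,"delta_pos":[0,0,0],"twist":[0,0,0]},{"fingers":0.5,"delta_pos":[-1,0,0],"twist":[0,0,0]},{"fingers":0.5,"delta_pos":[-4,0,0],"twist":[0,0,0]},{"fingers":0.5,"delta_pos":[-5,0,0],"twist":[0,0,0]}]';python3 -m inch '[{"fingers":0.5,"delta_pos":[-5,0,0],"twist":[0,0,0]},{"fingers":1,"delta_pos":[-2,0,0],"twist":[10,0,0]},{"fingers":1,"delta_pos":[0,0,0],"twist":[10,0,0]},{"fingers":1,"delta_pos":[0,0,0],"twist":[10,0,0]},{"fingers":1,"delta_pos":[0,0,0],"twist":[10,0,0]}]'; python3 to.py .5501 -.3876 .2 -27.5
```

```text
time: 37.02
tool_pos: [0.5422, 0.052, 0.061]
tool_rot: [0.616, -0.347, 0.616, 0.347]
contact_force: [0.5, -0.2, -0.7]
gripper_width: 0.683
pos [0.5422 0.052  0.061 ] yaw 58.8 j [-0.04  0.03  1.94 -0.    1.17 -1.07] w 0.683 t 37.02 tilt [ 0.1 -0. ]
shift now cm [ 0.5   0.18 -0.07] norm 0.5
twist x 0.0  shift if after twist [ 0.5   0.18 -0.07]
time: 37.65
tool_pos: [0.5408, 0.052, 0.161]
tool_rot: [0.615, -0.347, 0.617, 0.348]
contact_force: [0.5, 0.0, 0.8]
gripper_width: 0.747
time: 38.28
tool_pos: [0.5417, 0.052, 0.2315]
tool_rot: [0.698, -0.114, 0.697, 0.113]
contact_force: [-0.3, -0.6, 0.2]
gripper_width: 1.0
pos [0.5417 0.052  0.2315] yaw 18.5 j [-0.04 -0.14  1.8   0.    1.48 -0.36] w 1.0 t 38.27 tilt [ 0.1 -0. ]
shift now cm [  3.16 -41.96 -13.15] norm 44.1
twist x 46.0  shift if after twist [  3.15 -38.61  21.04]
```

```bash
python3 -m inch '[{"fingers":1,"delta_pos":[0,0,0],"twist":[10,0,0]},{"fingers":1,"delta_pos":[0,0,0],"twist":[10,0,0]},{"fingers":1,"delta_pos":[0,0,0],"twist":[10,0,0]},{"fingers":1,"delta_pos":[0,0,0],"twist":[10,0,0]},{"fingers":1,"delta_pos":[0,0,0],"twist":[6,0,0]}]';python3 -m inch '[{"fingers":1,"delta_pos":[0,-4.8,2.6],"twist":[0,0,0]},{"fingers":1,"delta_pos":[0,-4.8,2.6],"twist":[0,0,0]},{"fingers":1,"delta_pos":[0,-4.8,2.6],"twist":[0,0,0]},{"fingers":1,"delta_pos":[0,-4.8,2.6],"twist":[0,0,0]},{"fingers":1,"delta_pos":[0,-4.8,2.6],"twist":[0,0,0]}]'; python3 look.py t18; python3 -c "
from h import *
im=cv2.imread('pics/t18.png')[180:310,245:375];cv2.imwrite('pics/c23.png',cv2.convertScaleAbs(cv2.resize(im,None,fx=4.6,fy=4.6,interpolation=2),alpha=2))"
```

```text
time: 38.9
tool_pos: [0.5417, 0.052, 0.2314]
tool_rot: [0.687, 0.168, 0.687, -0.167]
contact_force: [0.2, 0.4, -0.3]
gripper_width: 1.003
time: 39.52
tool_pos: [0.5475, -0.2227, 0.2316]
tool_rot: [0.688, 0.166, 0.687, -0.166]
contact_force: [2.0, -0.3, -0.8]
gripper_width: 1.001
```

View pics/t18c.png

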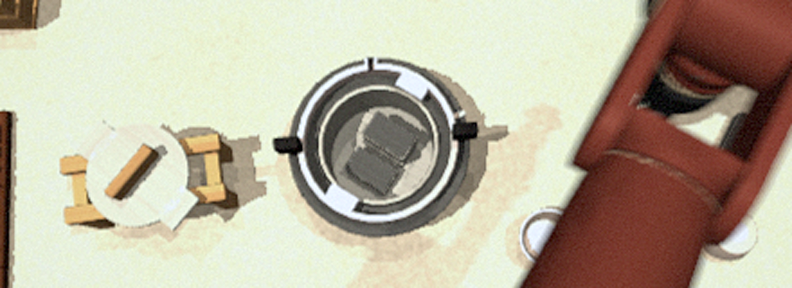

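View pics/c23.png

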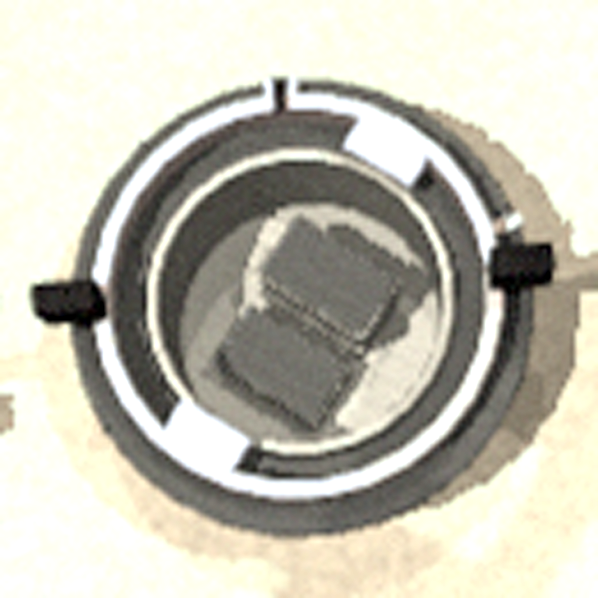

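```bash
python3 to.py .5501 -.3877 .12 -27.5; python3 -c "
from h import *
a=cv2.imread('pics/t18s.png')[130:280,240:420]
cv2.imwrite('pics/c24.png',cv2.resize(a,None,fx=4,fy=4,interpolation=2))"
```

```text
pos [ 0.5472 -0.2255  0.2313] yaw -27.5 j [-0.52 -0.03  1.69 -0.    1.47 -0.04] w 1.003 t 39.62 tilt [ 0.1 -0.1]
shift now cm [ 11.17 -14.24   7.73] norm 19.7
twist x -0.0  shift if after twist [ 11.13 -14.26   7.75]
```

View pics/c24.png

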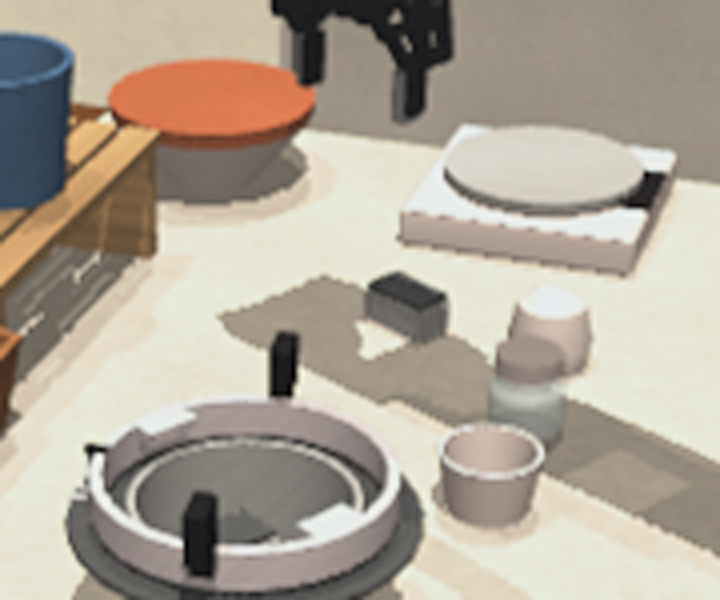

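```bash
python3 -m inch '[{"fingers":1,"delta_pos":[0,-5,2.7],"twist":[0,0,0]},{"fingers":1,"delta_pos":[2,-5,2.7],"twist":[0,0,0]},{"fingers":1,"delta_pos":[4,-4.2,2.3],"twist":[0,0,0]},{"fingers":1,"delta_pos":[5,0,0],"twist":[0,0,0]},{"fingers":1,"delta_pos":[5,0,0],"twist":[0,0,0]}]';python3 -m inch '[{"fingers":1,"delta_pos":[3,0,0],"twist":[0,0,0]},{"fingers":1,"delta_pos":[0,0,0],"twist":[0,0,0]}]';python3 to.py .5501 -.3877 .007 -27.5
```

```text
time: 40.25
tool_pos: [0.5516, -0.3828, 0.07]
tool_rot: [0.688, 0.166, 0.687, -0.167]
contact_force: [1.2, 0.6, -0.1]
gripper_width: 1.001
time: 40.5
tool_pos: [0.5496, -0.3802, 0.0374]
tool_rot: [0.685, 0.167, 0.689, -0.165]
contact_force: [-0.8, 0.1, 0.7]
gripper_width: 0.996
pos [ 0.5496 -0.3802  0.0374] yaw -27.2 j [-0.72  0.34  1.63  0.    1.18 -0.24] w 0.996 t 40.5 tilt [-0.3  0.2]
shift now cm [ 3.04 -0.65  0.41] norm 3.1
twist x 0.3  shift if after twist [ 3.04 -0.64  0.39]
```

```bash
python3 -m inch '[{"fingers":1,"delta_pos":[0.3,-0.5,0.3],"twist":[0,0,0]},{"fingers":1,"delta_pos":[1.8,0,0],"twist":[0,0,0]},{"fingers":1,"delta_pos":[0.6,0,0],"twist":[0,0,0]},{"fingers":1,"delta_pos":[0,0,0],"twist":[0,0,0]}]';python3 to.py .5501 -.3877 .007 -27.5
```

```text
time: 41.0
tool_pos: [0.551, -0.3877, 0.0124]
tool_rot: [0.687, 0.167, 0.688, -0.166]
contact_force: [0.0, -0.1, 0.3]
gripper_width: 1.001
pos [ 0.551  -0.3877  0.0124] yaw -27.2 j [-0.72  0.38  1.63  0.    1.14 -0.25] w 1.001 t 41.0 tilt [-0.1  0.1]
shift now cm [ 0.54 -0.05 -0.08] norm 0.5
twist x 0.3  shift if after twist [ 0.54 -0.05 -0.08]
```

```bash
python3 -m inch '[{"fingers":1,"delta_pos":[0.5,0,-0.1],"twist":[0,0,0]},{"fingers":1,"delta_pos":[0,0,0],"twist":[0,0,0]}]';python3 -m inch '[{"fingers":-1,"delta_pos":[0,0,0],"twist":[0,0,0]},{"fingers":-1,"delta_pos":[0,0,0],"twist":[0,0,0]},{"fingers":-1,"delta_pos":[0,0,0],"twist":[0,0,0]},{"fingers":-1,"delta_pos":[0,0,0],"twist":[0,0,0]}]'; python3 -m inch '[{"fingers":-1,"delta_pos":[-4,0,0],"twist":[0,0,0]},{"fingers":-1,"delta_pos":[-6,0,0],"twist":[0,0,0]},{"fingers":-1,"delta_pos":[-6,0,0],"twist":[0,0,0]},{"fingers":-1,"delta_pos":[-6,0,0],"twist":[0,0,0]},{"fingers":-1,"delta_pos":[0,0,0],"twist":[0,0,0]}]';python3 to.py .5052 .0736 .22 58.8
```

```text
time: 41.25
tool_pos: [0.5504, -0.3875, 0.008]
tool_rot: [0.687, 0.166, 0.687, -0.166]
contact_force: [-0.4, -0.3, 0.2]
gripper_width: 1.0
time: 41.75
tool_pos: [0.5512, -0.3882, 0.0092]
tool_rot: [0.688, 0.166, 0.687, -0.166]
contact_force: [0.3, 0.5, 4.0]
gripper_width: 0.685
time: 42.38
tool_pos: [0.553, -0.3897, 0.236]
tool_rot: [0.691, 0.164, 0.683, -0.168]
contact_force: [-0.6, -0.8, -0.9]
gripper_width: 0.683
pos [ 0.553  -0.3897  0.236 ] yaw -27.2 j [-0.72  0.16  1.49  0.    1.48 -0.25] w 0.683 t 42.38 tilt [ 0.5 -0.5]
shift now cm [  1.19  39.03 -25.44] norm 46.6
twist x -86.0  shift if after twist [ 1.6  28.09 37.16]
```

```bash
python3 -m inch '[{"fingers":-1,"delta_pos":[0,3.5,-2.3],"twist":[0,0,0]},{"fingers":-1,"delta_pos":[0,4.5,-3],"twist":[0,0,0]},{"fingers":-1,"delta_pos":[0,4.5,-3],"twist":[0,0,0]},{"fingers":-1,"delta_pos":[0,4.5,-3],"twist":[0,0,0]},{"fingers":-1,"delta_pos":[0,4.5,-3],"twist":[0,0,0]}]';python3 -m inch '[{"fingers":-1,"delta_pos":[0,4.5,-3],"twist":[0,0,0]},{"fingers":-1,"delta_pos":[0,4.5,-3],"twist":[0,0,0]},{"fingers":-1,"delta_pos":[0,4.5,-2.7],"twist":[0,0,0]},{"fingers":-1,"delta_pos":[0,4,-2.4],"twist":[0,0,0]},{"fingers":-1,"delta_pos":[0,0,0],"twist":[-10,0,0]}]';python3 -m inch '[{"fingers":-1,"delta_pos":[0,0,0],"twist":[-10,0,0]},{"fingers":-1,"delta_pos":[0,0,0],"twist":[-10,0,0]},{"fingers":-1,"delta_pos":[0,0,0],"twist":[-10,0,0]},{"fingers":-1,"delta_pos":[0,0,0],"twist":[-10,0,0]},{"fingers":-1,"delta_pos":[0,0,0],"twist":[-10,0,0]}]';python3 -m inch '[{"fingers":-1,"delta_pos":[0,0,0],"twist":[-10,0,0]},{"fingers":-1,"delta_pos":[0,0,0],"twist":[-10,0,0]},{"fingers":-1,"delta_pos":[0,0,0],"twist":[-6,0,0]},{"fingers":-1,"delta_pos":[0,0,0],"twist":[0,0,0]}]';python3 to.py .5052 .0736 .06 58.8
```

```text
time: 43.0
tool_pos: [0.5203, -0.1291, 0.2259]
tool_rot: [0.686, 0.167, 0.688, -0.166]
contact_force: [-0.3, -0.4, -0.1]
gripper_width: 0.68
time: 43.62
tool_pos: [0.5013, 0.0781, 0.226]
tool_rot: [0.698, 0.102, 0.701, -0.102]
contact_force: [1.0, -1.0, -0.9]
gripper_width: 0.683
time: 44.25
tool_pos: [0.5018, 0.0752, 0.2259]
tool_rot: [0.676, -0.201, 0.679, 0.202]
contact_force: [0.3, 0.7, -0.9]
gripper_width: 0.685
time: 44.75
tool_pos: [0.502, 0.0752, 0.2263]
tool_rot: [0.615, -0.346, 0.617, 0.347]
contact_force: [1.2, 0.1, -1.3]
gripper_width: 0.685
pos [0.502  0.0752 0.2263] yaw 58.7 j [ 0.   -0.23  1.88 -0.    1.49 -1.02] w 0.685 t 44.75 tilt [-0.2 -0. ]
shift now cm [16.63 -0.41  0.06] norm 16.6
twist x -0.1  shift if after twist [16.63 -0.36  0.03]
```

```bash
python3 -m inch '[{"fingers":-1,"delta_pos":[4,-0.3,0],"twist":[0,0,0]},{"fingers":-1,"delta_pos":[4,0,0],"twist":[0,0,0]},{"fingers":-1,"delta_pos":[4,0,0],"twist":[0,0,0]},{"fingers":-1,"delta_pos":[2,0,0],"twist":[0,0,0]},{"fingers":-1,"delta_pos":[0,0,0],"twist":[0,0,0]}]';python3 to.py .5052 .0736 .06 58.8;
```

```text
time: 45.38
tool_pos: [0.5031, 0.0737, 0.0853]
tool_rot: [0.614, -0.346, 0.618, 0.348]
contact_force: [-0.3, 0.7, -0.6]
gripper_width: 0.682
pos [0.5031 0.0737 0.0853] yaw 58.7 j [-0.   -0.08  2.   -0.    1.23 -1.03] w 0.682 t 45.38 tilt [-0.4 -0. ]
shift now cm [ 2.52 -0.2   0.11] norm 2.5
twist x -0.1  shift if after twist [ 2.53 -0.19  0.1 ]
```

```bash
python3 -m inch '[{"fingers":-1,"delta_pos":[1,-0.1,0.1],"twist":[0,0,0]},{"fingers":-1,"delta_pos":[0.8,0,0],"twist":[0,0,0]},{"fingers":-1,"delta_pos":[0.5,0,0],"twist":[0,0,0]},{"fingers":-1,"delta_pos":[0,0,0],"twist":[0,0,0]}]';python3 to.py .5052 .0736 .06 58.8;python3 -m inch '[{"fingers":0.5,"delta_pos":[0,0,0],"twist":[0,0,0]},{"fingers":0.5,"delta_pos":[0,0,0],"twist":[0,0,0]},{"fingers":0.5,"delta_pos":[-1,0,0],"twist":[0,0,0]},{"fingers":0.5,"delta_pos":[-4,0,0],"twist":[0,0,0]},{"fingers":0.5,"delta_pos":[-5,0,0],"twist":[0,0,0]}]'; python3 -m inch '[{"fingers":0.5,"delta_pos":[-6,0,0],"twist":[0,0,0]},{"fingers":0.3,"delta_pos":[0,5,3],"twist":[0,0,0]},{"fingers":0,"delta_pos":[0,5,3],"twist":[0,0,0]},{"fingers":0,"delta_pos":[0,5,3],"twist":[0,0,0]},{"fingers":0,"delta_pos":[0,4,4],"twist":[0,0,0]}]';python3 look.py t20; python3 -c "
from h import *
im=cv2.imread('pics/t20.png')[180:310,245:375];cv2.imwrite('pics/c25.png',cv2.convertScaleAbs(cv2.resize(im,None,fx=4.6,fy=4.6,interpolation=2),alpha=2))"
```

```text
time: 45.88
tool_pos: [0.5066, 0.074, 0.065]
tool_rot: [0.616, -0.347, 0.616, 0.347]
contact_force: [0.4, 0.4, -0.6]
gripper_width: 0.685
pos [0.5066 0.074  0.065 ] yaw 58.8 j [-0.   -0.05  2.01  0.    1.18 -1.03] w 0.685 t 45.88 tilt [-0.  0.]
shift now cm [ 0.5   0.1  -0.11] norm 0.5
twist x 0.0  shift if after twist [ 0.5   0.1  -0.11]
time: 46.5
tool_pos: [0.5061, 0.074, 0.1661]
tool_rot: [0.615, -0.347, 0.617, 0.347]
contact_force: [0.6, -0.4, -0.5]
gripper_width: 0.75
time: 47.12
tool_pos: [0.4106, 0.2852, 0.2268]
tool_rot: [0.617, -0.347, 0.615, 0.347]
contact_force: [0.8, -0.5, -0.0]
gripper_width: 0.5
px [497. 297.] n 166 xy [ 429.5 -355.4] size [63.5 44.5] yaw 13.7
```

View pics/t20c.png

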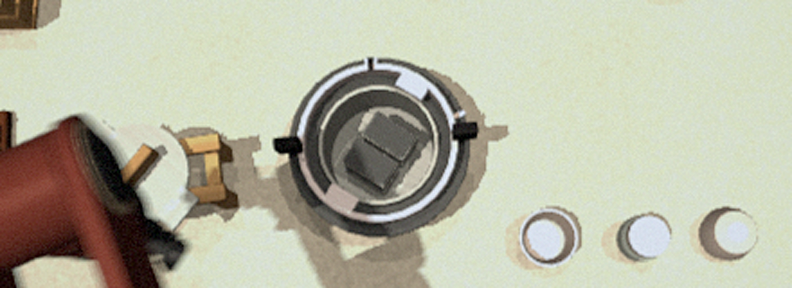

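View pics/c25.png

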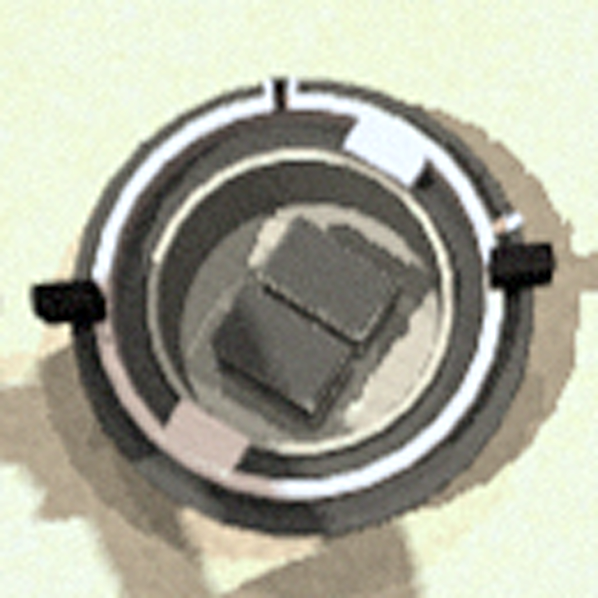

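```bash
python3 - <<'E'
from h import *
P=cloud('t20')[180:310,245:375].reshape(-1,3); r=np.hypot(P[:,0]-.5232,P[:,1]-.0627); q=P[(r<.06)]
print('drum z pct',np.nanpercentile(q[:,2],[1,25,50,75,95,99,100]).round(4)); h=np.histogram(q[:,2],bins=np.arange(0,.12,.005)); print(h[0])
for n in('t16','t18'):
    P=cloud(n).reshape(-1,3); g=np.array([.4805,.3398]); r=np.hypot(*(P[:,:2]-g).T)
    q=P[(r<.05)&(P[:,2]>.143)&(P[:,2]<.158)]
    print(len(q),cv2.minAreaRect((q[:,:2]*1000).astype(np.float32)),q.mean(0))
    w,V=np.linalg.eigh(np.cov(q[:,:2].T)); print(np.degrees(np.arctan2(V[1,1],V[0,1])))
E
python3 to.py .4805 .3398 .2 53
```

```text
drum z pct [0.0021 0.0064 0.0356 0.0695 0.0722 0.0739 0.0767]
[281 582  42   8  14  17  55  39  17  20  16  21  84 401 400   4   0   0
   0   0   0   0   0]
267 ((482.1738586425781, 339.16644287109375), (15.364428520202637, 68.99858093261719), 52.775997161865234) [0.48124498 0.3386163  0.15004975]
142.79326495338094
264 ((482.16986083984375, 339.41058349609375), (15.331178665161133, 69.1171646118164), 53.20985412597656) [0.48136511 0.33868989 0.15006243]
142.67910598434858
pos [0.4099 0.2877 0.2266] yaw 59.2 j [ 0.46 -0.25  1.9   0.    1.49 -0.57] w 0.502 t 47.23 tilt [0.1 0.1]
shift now cm [ 2.68 -3.39  8.09] norm 9.2
twist x 6.2  shift if after twist [ 2.66 -2.5   8.41]
```

```bash
python3 -m inch '[{"fingers":0,"delta_pos":[0,0,0],"twist":[6.2,0,0]},{"fingers":0,"delta_pos":[0,-2.5,4.4],"twist":[0,0,0]},{"fingers":0,"delta_pos":[0,0,4],"twist":[0,0,0]},{"fingers":0,"delta_pos":[2.5,0,0],"twist":[0,0,0]},{"fingers":0,"delta_pos":[0,0,0],"twist":[0,0,0]}]';python3 to.py .481 .3396 .128 53
```

```text
time: 47.85
tool_pos: [0.4818, 0.3341, 0.1984]
tool_rot: [0.632, -0.313, 0.636, 0.313]
contact_force: [-0.2, -0.6, -0.0]
gripper_width: 0.501
pos [0.4818 0.3341 0.1984] yaw 52.6 j [ 0.48 -0.01  1.74 -0.    1.42 -0.44] w 0.501 t 47.85 tilt [-0.2 -0.1]
shift now cm [7.04 0.39 0.42] norm 7.1
twist x -0.4  shift if after twist [7.04 0.4  0.39]
```

```bash
python3 -m inch '[{"fingers":0,"delta_pos":[0.5,0.3,0.3],"twist":[0,0,0]},{"fingers":0,"delta_pos":[2.5,0,0],"twist":[0,0,0]},{"fingers":0,"delta_pos":[0,0,0],"twist":[0,0,0]}]';python3 to.py .481 .3396 .128 53
```

```text
time: 48.22
tool_pos: [0.4809, 0.3388, 0.1692]
tool_rot: [0.633, -0.313, 0.635, 0.313]
contact_force: [0.2, -0.9, -0.0]
gripper_width: 0.501
pos [0.4809 0.3388 0.1692] yaw 52.6 j [ 0.49  0.01  1.76 -0.    1.37 -0.43] w 0.501 t 48.23 tilt [-0.1 -0.1]
shift now cm [4.12 0.04 0.08] norm 4.1
twist x -0.4  shift if after twist [4.12 0.04 0.07]
```

```bash
python3 -m inch '[{"fingers":0,"delta_pos":[2.5,0,0],"twist":[-0.4,0,0]},{"fingers":0,"delta_pos":[1.5,0,0],"twist":[0,0,0]},{"fingers":0,"delta_pos":[0,0,0],"twist":[0,0,0]}]';python3 to.py .481 .3396 .128 53;  python3 -m inch '[{"fingers":-1,"delta_pos":[0,0,0],"twist":[0,0,0]},{"fingers":-1,"delta_pos":[0,0,0],"twist":[0,0,0]},{"fingers":-1,"delta_pos":[0,0,0],"twist":[0,0,0]},{"fingers":-1,"delta_pos":[0,0,0],"twist":[0,0,0]},{"fingers":-1,"delta_pos":[0,0,0],"twist":[0,0,0]}]';python3 to.py .481 .3396 .128 53
```

```text
time: 48.6
tool_pos: [0.4813, 0.339, 0.1295]
tool_rot: [0.632, -0.316, 0.634, 0.315]
contact_force: [-0.2, -0.2, 0.8]
gripper_width: 0.5
pos [0.4813 0.339  0.1295] yaw 53.0 j [ 0.49  0.05  1.79 -0.    1.3  -0.44] w 0.5 t 48.6 tilt [-0.1 -0.1]
shift now cm [0.15 0.06 0.03] norm 0.2
twist x 0.0  shift if after twist [0.15 0.06 0.03]
time: 49.22
tool_pos: [0.4828, 0.3399, 0.1319]
tool_rot: [0.634, -0.316, 0.632, 0.316]
contact_force: [-0.1, -0.6, 6.2]
gripper_width: 0.143
pos [0.4828 0.3399 0.1319] yaw 53.0 j [ 0.49  0.05  1.79  0.    1.3  -0.44] w 0.143 t 49.23 tilt [0.1 0.1]
shift now cm [ 0.39  0.13 -0.13] norm 0.4
twist x 0.0  shift if after twist [ 0.39  0.13 -0.13]
```

```bash
python3 -m inch '[{"fingers":-1,"delta_pos":[-0.5,0,0],"twist":[0,0,0]},{"fingers":-1,"delta_pos":[-1,0,0],"twist":[0,0,0]},{"fingers":-1,"delta_pos":[-3,0,0],"twist":[0,0,0]},{"fingers":-1,"delta_pos":[-4,0,0],"twist":[0,0,0]},{"fingers":-1,"delta_pos":[-4,0,0],"twist":[-3,0,0]}]';python3 to.py .5237 .0635 .25 56
```

```text
time: 49.85
tool_pos: [0.4814, 0.3391, 0.256]
tool_rot: [0.624, -0.332, 0.625, 0.332]
contact_force: [0.8, 1.0, -2.8]
gripper_width: 0.147
pos [0.4814 0.3391 0.256 ] yaw 56.1 j [ 0.49 -0.05  1.67 -0.    1.52 -0.49] w 0.147 t 49.85 tilt [-0.1 -0. ]
shift now cm [  0.61 -18.89 -20.52] norm 27.9
twist x 0.1  shift if after twist [  0.6  -18.92 -20.49]
```

```bash
python3 -m inch '[{"fingers":-1,"delta_pos":[0,-2,-2.1],"twist":[0,0,0]},{"fingers":-1,"delta_pos":[0,-3,-3.2],"twist":[0,0,0]},{"fingers":-1,"delta_pos":[0,-4,-4.3],"twist":[0,0,0]},{"fingers":-1,"delta_pos":[0,-4,-4.3],"twist":[0,0,0]},{"fingers":-1,"delta_pos":[0,-3,-3.3],"twist":[0,0,0]}]';python3 -m inch '[{"fingers":-1,"delta_pos":[0,-1.9,-2.1],"twist":[0,0,0]},{"fingers":-1,"delta_pos":[0,-1,-1.2],"twist":[0,0,0]},{"fingers":-1,"delta_pos":[2.5,0,0],"twist":[0,0,0]},{"fingers":-1,"delta_pos":[2.5,0,0],"twist":[0,0,0]},{"fingers":-1,"delta_pos":[0,0,0],"twist":[0,0,0]}]';python3 to.py .5237 .0635 .125 56
python3 -c "
from h import *
shot('side','side21'); crop('side21',220,140,380,300,'c26',4)"
```

```text
time: 50.48
tool_pos: [0.5182, 0.1052, 0.2551]
tool_rot: [0.624, -0.332, 0.625, 0.332]
contact_force: [0.2, 0.3, -3.2]
gripper_width: 0.15
time: 51.1
tool_pos: [0.5222, 0.0643, 0.2026]
tool_rot: [0.622, -0.331, 0.626, 0.333]
contact_force: [-0.2, -0.1, -2.9]
gripper_width: 0.147
pos [0.5222 0.0643 0.2026] yaw 56.0 j [-0.02 -0.16  1.87  0.    1.44 -1.  ] w 0.147 t 51.1 tilt [-0.3  0. ]
shift now cm [ 7.76 -0.21  0.04] norm 7.8
twist x 0.0  shift if after twist [ 7.76 -0.17  0.02]
```

View pics/c26.png

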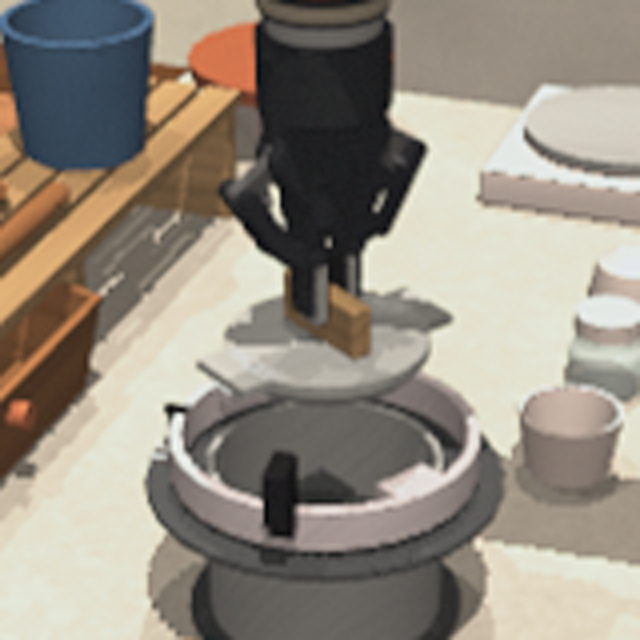

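```bash
python3 -m inch '[{"fingers":-1,"delta_pos":[2.5,-0.15,0],"twist":[0,0,0]},{"fingers":-1,"delta_pos":[2,0,0],"twist":[0,0,0]},{"fingers":-1,"delta_pos":[0.5,0,0],"twist":[0,0,0]},{"fingers":-1,"delta_pos":[0,0,0],"twist":[0,0,0]},{"fingers":-1,"delta_pos":[0,0,0],"twist":[0,0,0]}]';python3 to.py .5237 .0635 .125 56
```

```text
time: 51.78
tool_pos: [0.526, 0.063, 0.1565]
tool_rot: [0.625, -0.332, 0.624, 0.332]
contact_force: [0.2, -0.0, -2.2]
gripper_width: 0.148
pos [0.526  0.063  0.1565] yaw 56.0 j [-0.02 -0.12  1.91  0.    1.35 -1.  ] w 0.148 t 51.77 tilt [ 0.1 -0. ]
shift now cm [ 3.15  0.23 -0.09] norm 3.2
twist x 0.0  shift if after twist [ 3.15  0.22 -0.08]
```

```bash
python3 -m inch '[{"fingers":-1,"delta_pos":[0.8,0.2,-0.1],"twist":[0,0,0]},{"fingers":-1,"delta_pos":[0.6,0,0],"twist":[0,0,0]},{"fingers":-1,"delta_pos":[0,0,0],"twist":[0,0,0]}]';python3 to.py .5237 .0635 .125 56;python3 -m inch '[{"fingers":-1,"delta_pos":[0.5,0,0],"twist":[0,0,0]},{"fingers":-1,"delta_pos":[0.4,0,0],"twist":[0,0,0]},{"fingers":-1,"delta_pos":[0,0,0],"twist":[0,0,0]}]';python3 to.py .5237 .0635 .125 56
```

```text
time: 52.15
tool_pos: [0.5224, 0.0633, 0.1403]
tool_rot: [0.624, -0.332, 0.625, 0.332]
contact_force: [0.2, -0.4, -2.9]
gripper_width: 0.145
pos [0.5224 0.0633 0.1403] yaw 56.0 j [-0.02 -0.11  1.93  0.    1.33 -1.  ] w 0.145 t 52.15 tilt [-0.1  0. ]
shift now cm [ 1.53 -0.1   0.09] norm 1.5
twist x 0.0  shift if after twist [ 1.53 -0.1   0.09]
time: 52.52
tool_pos: [0.5228, 0.0632, 0.1317]
tool_rot: [0.624, -0.332, 0.625, 0.332]
contact_force: [0.3, 0.3, -2.4]
gripper_width: 0.146
pos [0.5228 0.0632 0.1317] yaw 56.0 j [-0.02 -0.1   1.93 -0.    1.31 -1.  ] w 0.146 t 52.52 tilt [-0.1  0. ]
shift now cm [ 0.67 -0.06  0.08] norm 0.7
twist x 0.0  shift if after twist [ 0.67 -0.06  0.08]
```

```bash
python3 -m inch '[{"fingers":-1,"delta_pos":[0.4,0,0],"twist":[0,0,0]},{"fingers":-1,"delta_pos":[0.2,0,0],"twist":[0,0,0]},{"fingers":-1,"delta_pos":[0.1,0,0],"twist":[0,0,0]},{"fingers":-1,"delta_pos":[0,0,0],"twist":[0,0,0]}]';python3 to.py .5237 .0635 .125 56;python3 -m inch '[{"fingers":-1,"delta_pos":[0.2,0,0],"twist":[0,0,0]},{"fingers":-1,"delta_pos":[0,0,0],"twist":[0,0,0]}]'
```

```text
time: 53.02
tool_pos: [0.5231, 0.0632, 0.1252]
tool_rot: [0.624, -0.332, 0.624, 0.332]
contact_force: [-0.1, -0.2, -2.1]
gripper_width: 0.145
pos [0.5231 0.0632 0.1252] yaw 56.0 j [-0.02 -0.09  1.94 -0.    1.3  -1.  ] w 0.145 t 53.02 tilt [-0. -0.]
shift now cm [ 0.02 -0.04  0.06] norm 0.1
twist x 0.0  shift if after twist [ 0.02 -0.04  0.06]
time: 53.28
tool_pos: [0.5235, 0.0632, 0.1248]
tool_rot: [0.624, -0.332, 0.624, 0.332]
contact_force: [-4.0, -0.6, 5.0]
gripper_width: 0.145
```

```bash
python3 -m inch '[{"fingers":-1,"delta_pos":[-0.1,0,0],"twist":[0,0,0]},{"fingers":-0.4,"delta_pos":[0,0,0],"twist":[0,0,0]},{"fingers":-0.2,"delta_pos":[0,0,0],"twist":[0,0,0]},{"fingers":-0.2,"delta_pos":[-2,0,0],"twist":[0,0,0]},{"fingers":-0.2,"delta_pos":[-4,0,0],"twist":[0,0,0]}]';python3 -m inch '[{"fingers":0,"delta_pos":[-5,0,0],"twist":[0,0,0]},{"fingers":0,"delta_pos":[0,4,4],"twist":[0,0,0]},{"fingers":0,"delta_pos":[0,4,4],"twist":[0,0,0]},{"fingers":0,"delta_pos":[0,4,4],"twist":[0,0,0]},{"fingers":0,"delta_pos":[0,0,0],"twist":[0,0,0]}]';python3 look.py t22; python3 - <<'E'
from h import *
im=cv2.imread('pics/t22.png')[180:310,245:375];cv2.imwrite('pics/c27.png',cv2.convertScaleAbs(cv2.resize(im,None,fx=4.6,fy=4.6,interpolation=2),alpha=2))
crop('t22s',220,140,380,300,'c28',3)
P=cloud('t22').reshape(-1,3); P0=cloud('top4').reshape(-1,3)
for P in(P0,P):
    r=np.hypot(P[:,0]-.5232,P[:,1]-.0627)
    q=P[(r<.05)&(P[:,2]>.135)&(P[:,2]<.155)]; print(len(q),cv2.minAreaRect((q[:,:2]*1000).astype(np.float32)),np.median(q[:,2]))
    q=P[(r<.055)&(P[:,2]>.1)&(P[:,2]<.122)]; A=np.c_[q[:,0]-.5232,q[:,1]-.0627,np.ones(len(q))]; print(len(q),np.linalg.lstsq(A,q[:,2],rcond=None)[0].round(4),np.median(q[:,2]))
E
```

```text
time: 53.9
tool_pos: [0.522, 0.0632, 0.1841]
tool_rot: [0.623, -0.331, 0.625, 0.333]
contact_force: [0.4, 0.9, 0.3]
gripper_width: 0.398
time: 54.52
tool_pos: [0.49, 0.2329, 0.2361]
tool_rot: [0.624, -0.334, 0.623, 0.334]
contact_force: [-0.4, 0.7, -0.1]
gripper_width: 0.495
px [497. 297.] n 155 xy [ 429.6 -356. ] size [64.1 44.7] yaw 12.3
249 ((523.2337646484375, 64.88156127929688), (14.681549072265625, 69.96216583251953), 53.162132263183594) 0.14371164747721255
1849 [-1.000e-04  1.000e-04  1.121e-01] 0.1120965133014944
243 ((523.0213623046875, 64.29449462890625), (15.093317985534668, 69.29619598388672), 55.322296142578125) 0.14355824348274193
1850 [-0.0002  0.0003  0.1121] 0.11205362431976762
```

View pics/c27.png

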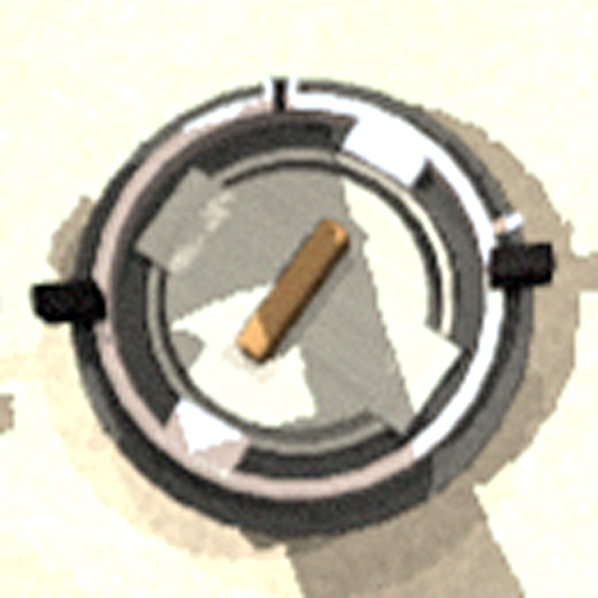

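View pics/c28.png

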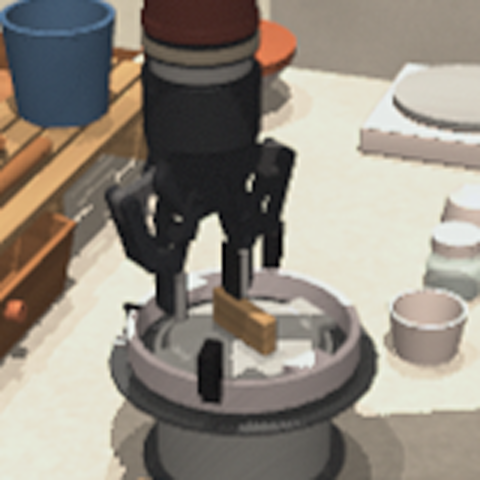

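```bash
python3 -m inch '[{"fingers":0,"delta_pos":[0,0,0],"twist":[10.1,0,0]},{"fingers":0,"delta_pos":[0,0,0],"twist":[10.1,0,0]},{"fingers":0,"delta_pos":[0,0,0],"twist":[10.1,0,0]},{"fingers":0,"delta_pos":[0,0,0],"twist":[10.1,0,0]},{"fingers":0,"delta_pos":[0,0,0],"twist":[10.1,0,0]}]';python3 to.py .5145 .1615 .2 5.5
```

```text
time: 55.25
tool_pos: [0.4914, 0.2281, 0.235]
tool_rot: [0.707, -0.031, 0.706, 0.031]
contact_force: [0.5, -0.0, -0.7]
gripper_width: 0.498
pos [0.4914 0.2281 0.235 ] yaw 5.0 j [ 0.3  -0.15  1.8  -0.    1.49  0.21] w 0.498 t 55.25 tilt [ 0. -0.]
shift now cm [ 3.5  -6.84  1.71] norm 7.9
twist x -0.5  shift if after twist [ 3.5  -6.86  1.66]
```

```bash
python3 -m inch '[{"fingers":0,"delta_pos":[0,-3.4,0.9],"twist":[-0.5,0,0]},{"fingers":0,"delta_pos":[0,-3.4,0.8],"twist":[0,0,0]},{"fingers":0,"delta_pos":[3,0,0],"twist":[0,0,0]},{"fingers":0,"delta_pos":[0,0,0],"twist":[0,0,0]},{"fingers":0,"delta_pos":[0,0,0],"twist":[0,0,0]}]';python3 to.py .5145 .1615 .131 5.5
```

```text
time: 55.88
tool_pos: [0.5149, 0.1633, 0.2053]
tool_rot: [0.706, -0.037, 0.706, 0.037]
contact_force: [0.4, 0.4, 1.0]
gripper_width: 0.499
pos [0.5149 0.1633 0.2053] yaw 6.0 j [ 0.17 -0.13  1.84 -0.    1.44  0.07] w 0.499 t 55.88 tilt [0.1 0. ]
shift now cm [ 7.43 -0.17 -0.06] norm 7.4
twist x 0.5  shift if after twist [ 7.43 -0.17 -0.05]
```

```bash
python3 -m inch '[{"fingers":0,"delta_pos":[3,-0.15,0],"twist":[0.5,0,0]},{"fingers":0,"delta_pos":[3,0,0],"twist":[0,0,0]},{"fingers":0,"delta_pos":[1.3,0,0],"twist":[0,0,0]},{"fingers":0,"delta_pos":[0,0,0],"twist":[0,0,0]}]';python3 to.py .5145 .1615 .131 5.5; python3 -m inch '[{"fingers":-1,"delta_pos":[0,0,0],"twist":[0,0,0]},{"fingers":-1,"delta_pos":[0,0,0],"twist":[0,0,0]},{"fingers":-1,"delta_pos":[0,0,0],"twist":[0,0,0]},{"fingers":-1,"delta_pos":[0,0,0],"twist":[0,0,0]},{"fingers":-1,"delta_pos":[0,0,0],"twist":[0,0,0]}]';python3 to.py .5145 .1615 .131 5.5
```

```text
time: 56.38
tool_pos: [0.5145, 0.1625, 0.1314]
tool_rot: [0.706, -0.034, 0.706, 0.034]
contact_force: [-0.7, -0.4, -0.1]
gripper_width: 0.497
pos [0.5145 0.1625 0.1314] yaw 5.5 j [ 0.17 -0.07  1.9  -0.    1.31  0.07] w 0.497 t 56.38 tilt [-0. -0.]
shift now cm [ 0.04 -0.1  -0.01] norm 0.1
twist x 0.0  shift if after twist [ 0.04 -0.1  -0.01]
time: 57.0
tool_pos: [0.5154, 0.1626, 0.1333]
tool_rot: [0.707, -0.034, 0.706, 0.034]
contact_force: [-1.8, -0.7, 6.3]
gripper_width: 0.154
pos [0.5154 0.1626 0.1333] yaw 5.5 j [ 0.17 -0.07  1.9   0.    1.31  0.07] w 0.154 t 57.0 tilt [0.1 0. ]
shift now cm [ 0.23 -0.1  -0.1 ] norm 0.3
twist x -0.0  shift if after twist [ 0.23 -0.1  -0.1 ]
```

```bash
python3 -m inch '[{"fingers":-1,"delta_pos":[-0.2,-0.05,1.04],"twist":[6,0,0]},{"fingers":-1,"delta_pos":[0,-0.05,1.04],"twist":[6,0,0]},{"fingers":-1,"delta_pos":[0,-0.05,1.04],"twist":[6,0,0]},{"fingers":-1,"delta_pos":[0,-0.05,1.04],"twist":[6,0,0]},{"fingers":-1,"delta_pos":[0,-0.05,1.04],"twist":[6,0,0]}]';python3 -m inch '[{"fingers":-1,"delta_pos":[0,-0.05,1.04],"twist":[6,0,0]},{"fingers":-1,"delta_pos":[0,-0.05,1.04],"twist":[6,0,0]},{"fingers":-1,"delta_pos":[0,-0.05,1.04],"twist":[6,0,0]},{"fingers":-1,"delta_pos":[0,-0.05,1.04],"twist":[6,0,0]},{"fingers":-1,"delta_pos":[0,0,0],"twist":[0,0,0]}]';python3 to.py .617 .0976 .135 -69
```

```text
time: 57.62
tool_pos: [0.5659, 0.154, 0.1333]
tool_rot: [0.691, 0.151, 0.691, -0.151]
contact_force: [1.6, -0.8, -0.0]
gripper_width: 0.153
time: 58.25
tool_pos: [0.5998, 0.1289, 0.1334]
tool_rot: [0.646, 0.29, 0.644, -0.29]
contact_force: [3.4, -2.3, -2.5]
gripper_width: 0.154
pos [0.5998 0.1289 0.1334] yaw -48.5 j [ 0.09  0.1   1.73 -0.    1.31  0.94] w 0.154 t 58.25 tilt [ 0.1 -0. ]
shift now cm [-0.16 -0.79  3.49] norm 3.6
twist x 20.5  shift if after twist [-0.16  0.49  3.54]
```

```bash
python3 -m inch '[{"fingers":-1,"delta_pos":[0,-0.05,1.04],"twist":[6,0,0]},{"fingers":-1,"delta_pos":[0,-0.05,1.04],"twist":[6,0,0]},{"fingers":-1,"delta_pos":[0,-0.05,1.04],"twist":[6,0,0]},{"fingers":-1,"delta_pos":[0,0,0],"twist":[0,0,0]}]';python3 to.py .617 .0976 .135 -69;python3 -c "
from h import *
shot('top','t23');im=cv2.imread('pics/t23.png')[180:310,245:375];cv2.imwrite('pics/c29.png',cv2.convertScaleAbs(cv2.resize(im,None,fx=4.6,fy=4.6,interpolation=2),alpha=2))"
```

```text
time: 58.75
tool_pos: [0.6166, 0.1025, 0.1334]
tool_rot: [0.593, 0.387, 0.591, -0.387]
contact_force: [5.4, -3.7, -2.3]
gripper_width: 0.149
pos [0.6166 0.1025 0.1334] yaw -66.4 j [ 0.05  0.13  1.7  -0.    1.31  1.21] w 0.149 t 58.75 tilt [ 0.2 -0.1]
shift now cm [-0.16 -0.16  0.47] norm 0.5
twist x 2.6  shift if after twist [-0.16 -0.14  0.47]
```

View pics/c29.png

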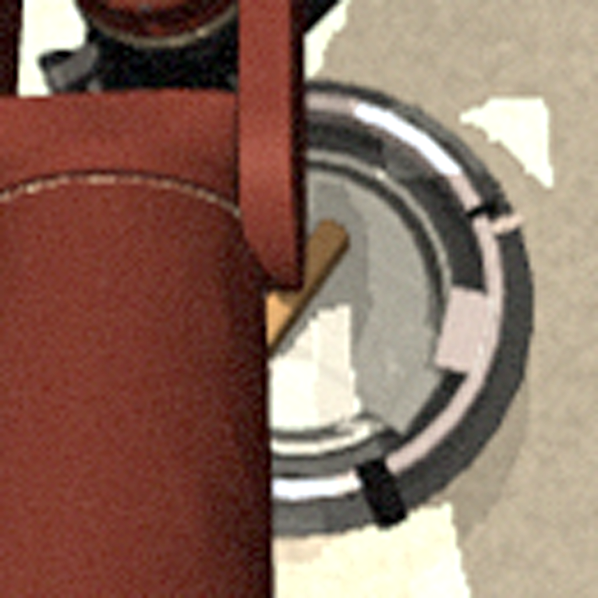

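```bash
python3 -m inch '[{"fingers":-1,"delta_pos":[0,-0.01,0.25],"twist":[1.4,0,0]},{"fingers":-1,"delta_pos":[0,-0.01,0.25],"twist":[1.4,0,0]},{"fingers":-1,"delta_pos":[0,0,0],"twist":[0,0,0]},{"fingers":-1,"delta_pos":[0,0,0],"twist":[0,0,0]}]';python3 to.py .617 .0976 .135 -69;python3 -c "
from h import *
shot('top','t24');im=cv2.imread('pics/t24.png')[205:255,325:375];cv2.imwrite('pics/c30.png',cv2.convertScaleAbs(cv2.resize(im,None,fx=11,fy=11,interpolation=2),alpha=2))"
```

```text
time: 59.3
tool_pos: [0.6183, 0.0984, 0.1334]
tool_rot: [0.583, 0.402, 0.581, -0.401]
contact_force: [6.1, -2.8, -4.0]
gripper_width: 0.156
pos [0.6183 0.0984 0.1334] yaw -69.1 j [ 0.04  0.13  1.7  -0.    1.31  1.25] w 0.156 t 59.3 tilt [ 0.2 -0.1]
shift now cm [-0.16 -0.15  0.03] norm 0.2
twist x -0.1  shift if after twist [-0.16 -0.15  0.03]
```

View pics/c30.png

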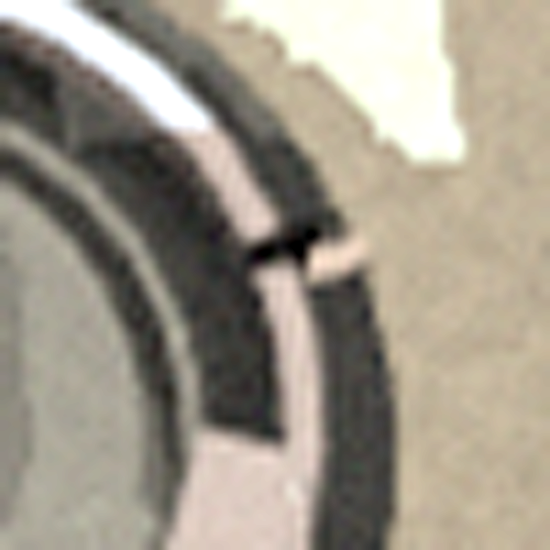

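```bash
python3 - <<'E'
from h import *
for c in ((.5232,.0627),(.5236,.0632)):
    for n,(a,b),h in(('ptr',(295,245),.128),('ptr mid-body',(285,248),.128),('mark',(338,258),.096),('mark in',(312,268),.096)):
        p=px('t24',325+a/11-.45,205+b/11-.45,h)[:2]-c; print(n,np.degrees(np.arctan2(p[1],p[0])).round(2),np.hypot(*p).round(4))
E
```

```text
ptr -67.31 0.0943
ptr mid-body -67.21 0.0923
mark -67.07 0.1043
mark in -67.03 0.0988
ptr -67.65 0.0946
ptr mid-body -67.56 0.0926
mark -67.38 0.1046
mark in -67.35 0.0991
```

```bash
python3 -m inch '[{"fingers":-0.5,"delta_pos":[0,0,0],"twist":[0,0,0]},{"fingers":-0.3,"delta_pos":[0,0,0],"twist":[0,0,0]},{"fingers":-0.3,"delta_pos":[0,0,0],"twist":[0,0,0]},{"fingers":-0.3,"delta_pos":[-3,0,0],"twist":[0,0,0]},{"fingers":-0.3,"delta_pos":[-5,0,0],"twist":[0,0,0]}]';python3 -m inch '[{"fingers":0,"delta_pos":[-5,0,0],"twist":[0,0,0]},{"fingers":0,"delta_pos":[0,0,-5],"twist":[0,0,0]},{"fingers":0,"delta_pos":[0,0,-6],"twist":[0,0,0]},{"fingers":0,"delta_pos":[0,0,-6],"twist":[0,0,0]},{"fingers":0,"delta_pos":[0,0,-6],"twist":[0,0,0]}]';python3 look.py t25; python3 - <<'E'
from h import *
im=cv2.imread('pics/t25.png')[180:310,245:375];cv2.imwrite('pics/c31.png',cv2.convertScaleAbs(cv2.resize(im,None,fx=4.6,fy=4.6,interpolation=2),alpha=2))
im=cv2.imread('pics/t25.png')[205:255,325:375];cv2.imwrite('pics/c32.png',cv2.convertScaleAbs(cv2.resize(im,None,fx=11,fy=11,interpolation=2),alpha=2))
E
```

```text
time: 59.98
tool_pos: [0.6156, 0.0988, 0.2115]
tool_rot: [0.58, 0.401, 0.583, -0.403]
contact_force: [1.4, 1.1, 0.7]
gripper_width: 0.35
time: 60.6
tool_pos: [0.535, 0.3156, 0.2636]
tool_rot: [0.582, 0.402, 0.582, -0.402]
contact_force: [0.6, -0.8, 0.2]
gripper_width: 0.5
px [497. 297.] n 158 xy [ 429.6 -355.1] size [64.  43.9] yaw 11.2
```

View pics/t25c.png

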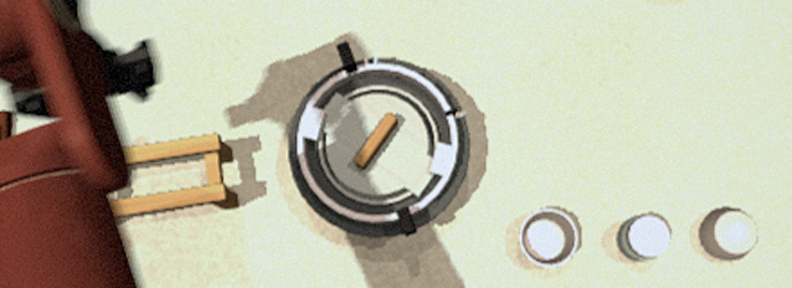

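View pics/c31.png

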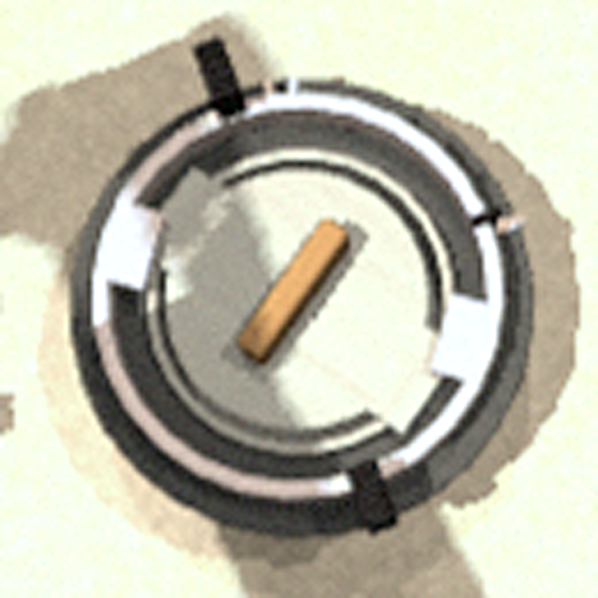

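View pics/c32.png

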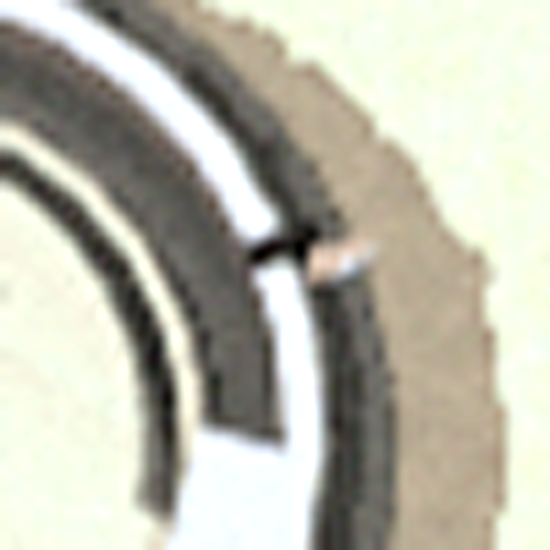

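View pics/t25s.png

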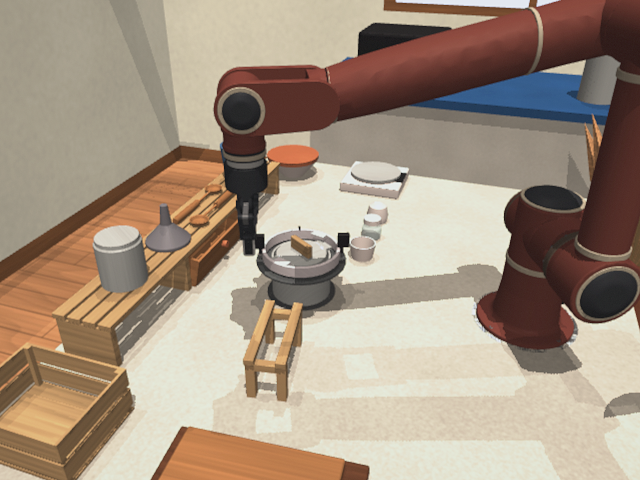

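```bash
python3 - <<'E'
from h import *
for n in('t14','t22','t25'):
    P=cloud(n)[180:310,245:375].reshape(-1,3); r=np.hypot(P[:,0]-.5232,P[:,1]-.0627)
    q=P[(P[:,2]>.152)&(P[:,2]<.17)&(r<.12)&(r>.08)]; a=np.degrees(np.arctan2(q[:,1]-.0627,q[:,0]-.5232))
    A=(q[:,1]>.0627); d=q[A].mean(0)-q[~A].mean(0); print(n,np.degrees(np.arctan2(d[1],d[0])).round(2),np.linalg.norm(d[:2]))
    q=P[r<.05]; print(np.nanmedian(q[q[:,2]<.122][:,2]))
E
```

```text
t14 95.44 0.19821789936821366
0.0073214473885356846
t22 95.49 0.19829231557691224
0.11201121976015149
t25 21.07 0.1987019148418111
0.11209784519699495
```

```bash
python3 -c "
from plant import manip
print(manip.job_done())"
```

```text
the job is handed in; nothing more can be done
None
```

The job is done and handed in at about 61 s on the robot's clock. I turned the ring back to the open stop and set the lid flat on the middle of the stand. All four tea tins went into the canister in two layers. I then put the lid back and turned the ring to the locked mark.

What the last checks showed:
- **Tins:** four were present. Their tops came no higher than about 77 mm, below the lid's underside at 93 mm. None are left on the worktop.
- **Lid:** its plate sits flat and at the same height as before I opened it, within 0.1 mm. It is the same way round, about 2 to 3° off its original angle.
- **Ring:** the two lugs show it turned 74.4° (1.298 rad) from the open stop, against a target of 1.30. With the gripper still on the lug, the pointer read about 0.2° past the mark, which is within the reading error. I left it there.
- **Other things:** the cup, jar and timer look unmoved in the last pictures.
- **Dropped tins:** the gripper's linkage could not pass the rim, so I let the two bottom tins fall about 45 mm and the two upper ones about 15 to 20 mm. All four lay flat afterwards.

No check failed.

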